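# Clamp the brush pot with the ratchet wrench and stand the brushes in it

### The job

Set up the painting place: stand the empty zinc pot upright on the green clamp, in the gap between its two jaws, let go of it, and then tighten the clamp with the ratchet wrench, swinging it to and fro on the brass nut (never turn the nut with the fingers), until the pot is held fast and the orange spring pad is pressed at least halfway into the jaw. Only then stand every brush on the table in the pot, bristles up, and also lay the wrench back flat in the middle of its blue mat; do not tip the pot or knock the jars, cup, sponge or palette about.

Things in the scene. Friction and masses are not known exactly. Their poses are not given: they have to be found in the camera images.
- clamp: Green bench clamp, fixed: base plate 110 (x) x 245 (y) x 14 mm. Origin: underside, near the middle; z up. Along its +y: square housing (70 x 72 mm, top at 70 mm) with the brass nut on top at y = -85 mm; moving steel jaw with orange spring pad (60 mm wide, top 58 mm high); gap for the pot; fixed jaw (70 mm wide, face at y = +98 mm, top 60 mm high). The nut drives the moving jaw.
- clamp_seat (a point): Where the pot goes: the point on top of the base plate (14 mm above the table) midway in the open gap, which is 90 mm wide along the clamp's y when fully open, up to 3 mm less if the nut starts partly turned. Axes as the clamp's.
- nut (a joint): Turn of the nut in rad, 0 = jaw open, end stop 4.9; starts at 0 to 0.6. Grows clockwise seen from above and pushes jaw and pad to the clamp's +y, 5.5 mm per rad. Takes 0.25 N m (0.35 when tight) and stays where left. With the pot in, the pad begins to be pressed at about 3.6 rad, is 5 mm in at 4.55, about 7 mm in at the end stop.
- nut_center (a point): On the nut's axis, level with the housing top (70 mm above the table), on which the seated wrench ring lies. The nut is a saw-toothed brass collar, 44 mm over its 12 teeth, 16 mm high, with a cone on top (14 mm high, 20 mm across at the tip) that leads the ring over it.
- pad (a joint): How far the orange spring pad is pressed back into the moving jaw, in m: 0 free, 0.010 at most, spring 2 N + 1 N per mm. Travel towards -y of the clamp.
- wrench: Ratchet ring wrench, 198 mm long, 16 mm high, 0.3 kg, flat on its mat, this side up. Origin: ring centre, underside; z up; handle along -x (bar 14 wide, 16 high, x = -33 to -165 mm, red sleeve on its end half; good grip at x = -115 mm). Mass centre about 50 mm from the ring centre. Ring 66 mm outside, 49 inside, with a small sprung brass pawl on the handle side that catches the nut's teeth.
- wrench_mid (a point): Middle of the wrench's length, underside. In use, ring over the nut: the nut follows when the handle swings clockwise (from above); swung back, the pawl clicks freely over the teeth (30 degrees apart, about 3 N). Swings of 65 to 75 degrees gain two teeth. Ring may go on at any yaw; with the handle away from the pot (clamp's -y) there is room for 45 degrees each way.
- mat: Blue mat, fixed, 240 (x) x 100 (y) x 4 mm. Origin: centre of its underside. The wrench lies along its x.
- pot: Round zinc pot, 70 mm outside, 100 mm high, wall 3 mm, floor 5 mm, 0.3 kg, standing upright on the table. Origin: centre of its underside; z up.
- pot_floor (a point): Centre of the pot's inner floor (64 mm across inside).
- brush0: Paint brush with a red handle, 190 mm long, 45 g, lying on the table; absent (None) in some starts. Origin on its axis, 100 mm from the handle's end, 8 mm above the underside; +x towards the bristles. Handle 10 x 10 mm, with a 16 x 16 mm swell from x = -6 to +30 mm (mass centre here, good grip), ferrule 17 mm wide to +56, dark bristles 19 wide to +90.
- brush1: Paint brush with a blue handle, 190 mm long, 45 g, lying on the table; absent (None) in some starts. Origin on its axis, 100 mm from the handle's end, 8 mm above the underside; +x towards the bristles. Handle 10 x 10 mm, with a 16 x 16 mm swell from x = -6 to +30 mm (mass centre here, good grip), ferrule 17 mm wide to +56, dark bristles 19 wide to +90.
- brush2: Paint brush with a yellow handle, 190 mm long, 45 g, lying on the table; absent (None) in some starts. Origin on its axis, 100 mm from the handle's end, 8 mm above the underside; +x towards the bristles. Handle 10 x 10 mm, with a 16 x 16 mm swell from x = -6 to +30 mm (mass centre here, good grip), ferrule 17 mm wide to +56, dark bristles 19 wide to +90.
- brush3: Paint brush with a green handle, 190 mm long, 45 g, lying on the table; absent (None) in some starts. Origin on its axis, 100 mm from the handle's end, 8 mm above the underside; +x towards the bristles. Handle 10 x 10 mm, with a 16 x 16 mm swell from x = -6 to +30 mm (mass centre here, good grip), ferrule 17 mm wide to +56, dark bristles 19 wide to +90.
- brush0_foot (a point): Handle end of brush0, on its axis.
- brush1_foot (a point): Handle end of brush1, on its axis.
- brush2_foot (a point): Handle end of brush2, on its axis.
- brush3_foot (a point): Handle end of brush3, on its axis.
- jar_red: Glass paint jar with red cap, 54 mm across, 65 mm high; a bystander. Origin: centre of its underside.
- jar_green: The same with a green cap; a bystander.
- jar_blue: The same with a blue cap; a bystander.
- water_cup: Orange cup, 80 mm across, 85 mm high; a bystander. Origin: centre of its underside.
- sponge: Yellow sponge block 100 x 65 x 30 mm; a bystander. Origin: centre of its underside.
- palette: White palette 140 x 100 x 12 mm; a bystander. Origin: centre of its underside.
Not all that is in view belongs to the job. There is more than one size of the pot; the one meant has the size given above.

How it is judged:
By the outcome, as a careful person would: the job done as asked, in the order asked, and still so for the second after the job is handed in, with the robot touching nothing.
Of brush0, brush1, brush2, brush3 only 2 to 3 are there at a start; the rules pass over those that are not, and their reading is None.
At some moment in a run one of brush0, brush1, brush2, brush3 may be knocked a few centimetres aside while the robot is not near it.
It also fails if it takes over 210 s, if anything falls off the work surface, if the arm or the gripper's body presses on something with over 40 N, if the wrist force passes 120 N, or if a joint passes its speed limit or range.

### The arm

A 7-joint arm with a two-finger parallel gripper is mounted at the origin on the work surface. World frame = base frame: x ahead of the robot, y to its left, z up, the work surface at z = 0. Lengths are in m, angles in rad, forces in N, time in s.
With the tool pointing down it reaches from about 0.4 to 0.875 m from the base axis. Payload 4.4 kg.
Tool frame: the origin (TCP) lies between the finger pads; the fingertips stand 25 mm ahead of it and the grasp point (between the pads) lies 6 mm ahead of it; z points along the fingers, y is the line along which they close (so a half turn about z gives the same grasp; the last joint's range is limited). The gripper opens to 85 mm and grips with 20 to 120 N. Pads are 22 mm wide; open, the fingers measure 114 mm over their backs; the gripper's body (76 mm by 85 mm) begins 54 mm behind the grasp point. The pads swing forward as they close: fully open they stand 13 mm farther back than shut.
Start: joints at [1.176, 0.628, 0.038, 1.517, -0.027, 0.996, -0.02], TCP at [0.21, -0.615, 0.225] pointing down, gripper open.
Joint ranges: [-3.06, 3.06], [-0.37, 2.12], [-1.25, 1.32], [0.18, 2.47], [-1.1, 4.24], [0.23, 1.98], [-2.94, 2.94]. Speed limits (rad/s): [2.57, 2.57, 3.14, 3.14, 3.14, 3.14, 3.14].

### API

Orientations are given as a rotation vector (axis times angle).
In Python, from rig import bot gives the robot as it stands.
- The arm moves only by the tool arm_command, never from a script. Its argument "moves" is a list of rows, each a list of 3 entries, a list of its own where there are three numbers: the shift along the tool's x, y, z in units of 100 mm (1.0 is 100 mm), then the turn, a rotation vector about the tool's x, y, z in units of pi rad (1.0 is pi rad), then the finger opening in mm, from 0 to 85.4. A call has 1 to 5 rows; each row shifts and turns the commanded pose from where the row before left it, along the tool's axes as they then stand; what a row does not reach is not made up. A row lasts 1/8 s, in which the tool goes at most 62.5 mm and 10.7 degrees, less where a joint would pass 70% of its speed; a pose out of reach is approached as far as the arm can. A call with a number of a shift or a turn outside -1 to 1 is refused whole. A call with a gripper value outside its range is refused whole. The fingers move at their own pace and stop on an object; the grip force is fixed at half the most. Time passes only in rows, so rows that do not move let the fingers close. It gives the time, the measured TCP pose, the force, the opening and the grip force at its end, in the units of the state.
- bot.observe(): the state, without advancing time (a new reading comes with each control period).
- bot.camera(name): name is "scene" or "top" or "wrist"; returns a dict with "frame" (480x640x3 uint8, red, green, blue), "mtx" (3x3 intrinsics, pixels), "k1" (the pictures are not rectified: a ray, as slopes to the right and down, at radius r is drawn at 1 + k1 r^2 times it, then the intrinsics apply), "R" (3x3) and "t" (3): a world point X has camera coordinates R X + t; the wrist camera has in their place "mount" (4x4, takes a point from camera to tool coordinates, whose origin is the TCP and whose axes are the flange's). Camera axes: x right, y down, z forward; pixel columns grow to the right and rows downward; lengths in m; the calibration is good to about 2 mm. A picture is of the moment at which its call begins: read the wrist's pose just before it. There is no depth.
- bot.close_job(): hands the job in; it is judged then, once.
The state is a dict: "clock": time; "joints": joint angles; "joint_vel": joint speeds; "tau": joint torques, N m; "tool_pos": TCP position; "tcp_rot": TCP orientation; "wrist_force": force on the tool from outside, world axes, zero at the start; "torque": the same for the moment, N m; "finger_gap": opening from 0.0 (shut) to 1.0 (fully open); "grasp_force": force on a finger pad.
Only numpy, scipy, OpenCV 4.12 (cv2) and the standard library are available. Lean on these libraries where they do the work, as an engineer would, in place of code of your own. Each camera call takes 0.05 s, during which the arm holds its last target. There are 200 camera calls.

## Working session

There is one attempt and no reset: what is moved stays moved. The work goes in short steps, Python scripts to look and compute and a tool call to move; the robot and the scene stay as the last step left them, time stands still between calls to the robot, and variables do not carry over. Pictures are saved under pics/ and viewed, at most 14 in all, crops included, and the job is handed in when it is done.

Besides the shell and the picture viewer there is one more tool, called after "Emit:" as name([rows], argument=value, ...), one row to a line, values as JSON. arm_command: Moves the arm, as the interface text tells. Shifts and turns lie within -1 to 1; 1 stands for 100 mm of shift or pi rad of turn. Its arguments: {"type":"object","properties":{"moves":{"type":"array"}},"required":["moves"]}

```bash
mkdir -p pics; ls; cat > h.py <<'E'
import numpy as np, cv2, json
from scipy.spatial.transform import Rotation as Ro
from rig import bot
def cam(n, f=None):
    s=bot.observe(); c=bot.camera(n)
    if n=='wrist':
        T=np.eye(4);T[:3,:3]=Ro.from_rotvec(s['tcp_rot']).as_matrix();T[:3,3]=s['tool_pos']
        W=np.linalg.inv(T@np.array(c['mount']));c['R']=W[:3,:3];c['t']=W[:3,3]
    if f: cv2.imwrite('pics/'+f,c['frame'][...,::-1]); 
    c={k:np.array(c[k]) for k in ('frame','mtx','k1','R','t')}
    np.savez('pics/'+n+'.npz',**c)
    return c
def load(n): return dict(np.load('pics/'+n+'.npz'))
def px2w(c,u,v,z):
    K=c['mtx'];d=np.array([(u-K[0,2])/K[0,0],(v-K[1,2])/K[1,1]]);p=d.copy()
    for _ in range(30): p=d/(1+c['k1']*(p@p))
    r=c['R'].T@np.array([p[0],p[1],1]);o=-c['R'].T@c['t']
    return o+r*(z-o[2])/r[2]
def w2px(c,X):
    q=c['R']@np.array(X)+c['t'];p=q[:2]/q[2];p=p*(1+c['k1']*(p@p));K=c['mtx']
    return np.array([K[0,0]*p[0]+K[0,2],K[1,1]*p[1]+K[1,2]])
def st():
    s=bot.observe();R=Ro.from_rotvec(s['tcp_rot']).as_matrix()
    print(round(s['clock'],2),'pos',np.round(s['tool_pos'],4),'x',np.round(R[:,0],3),'y',np.round(R[:,1],3),'z',np.round(R[:,2],3),'q',np.round(s['joints'],2),'F',np.round(s['wrist_force'],1),'gap',s['finger_gap'],s['grasp_force'])
    return s,R
E
python3 - <<'E'
from h import *
st()
for n in('scene','top'):
    c=cam(n,n+'0.png');print(n,c['mtx'],c['k1'],-c['R'].T@c['t'])
E
```

```text
pics
0.0 pos [ 0.2097 -0.6146  0.2238] x [ 0.946  0.323 -0.   ] y [ 0.323 -0.946 -0.002] z [-0.001  0.002 -1.   ] q [ 1.18  0.63  0.04  1.52 -0.03  1.   -0.02] F [-1.1  0.4  0.6] gap 1.0042890753163294 0.0
scene [[619.08159255   0.         315.19863067]
 [  0.         619.08159255 245.23471503]
 [  0.           0.           1.        ]] -0.055967163484625465 [1.14089062 0.50643862 1.29691971]
top [[513.13707235   0.         323.43684813]
 [  0.         513.13707235 235.04362102]
 [  0.           0.           1.        ]] -0.08248301731363622 [ 0.43432065 -0.00781837  1.2456566 ]
```

View pics/top0.png

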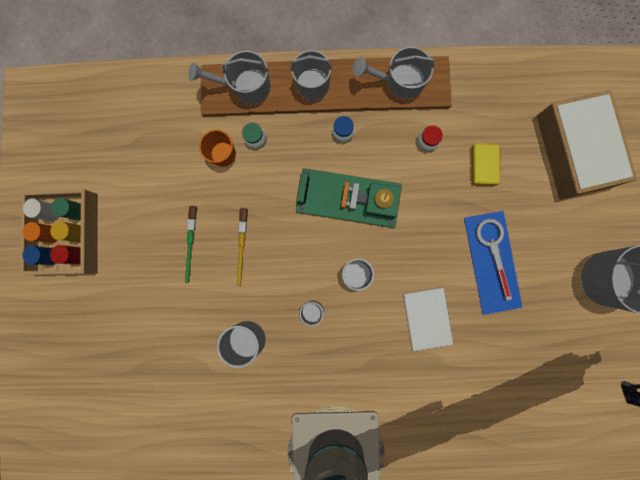

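View pics/scene0.png

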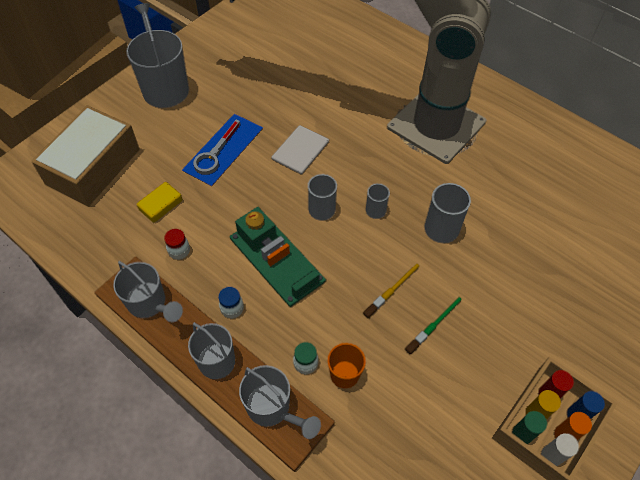

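Top view: clamp (350,198), nut (384,199), wrench ring (490,234), mat (493,262), green brush (191,243) and yellow brush (241,246). There are three pot candidates: (357,275), (312,313) and (239,347). I'll measure their sizes.

```bash
python3 - <<'E'
from h import *
c=load('top');f=c['frame'][...,::-1]
a=cv2.resize(f[155:375,205:415],None,fx=2.6,fy=2.6,interpolation=cv2.INTER_CUBIC)
b=cv2.resize(f[200:325,455:530],None,fx=3,fy=3,interpolation=cv2.INTER_CUBIC)
m=np.zeros((600,800,3),np.uint8);m[:a.shape[0],:a.shape[1]]=a;m[:b.shape[0],560:560+b.shape[1]]=b
cv2.imwrite('pics/crop1.png',m);print(a.shape,b.shape)
E
```

```text
(572, 546, 3) (375, 225, 3)
```

View pics/crop1.png

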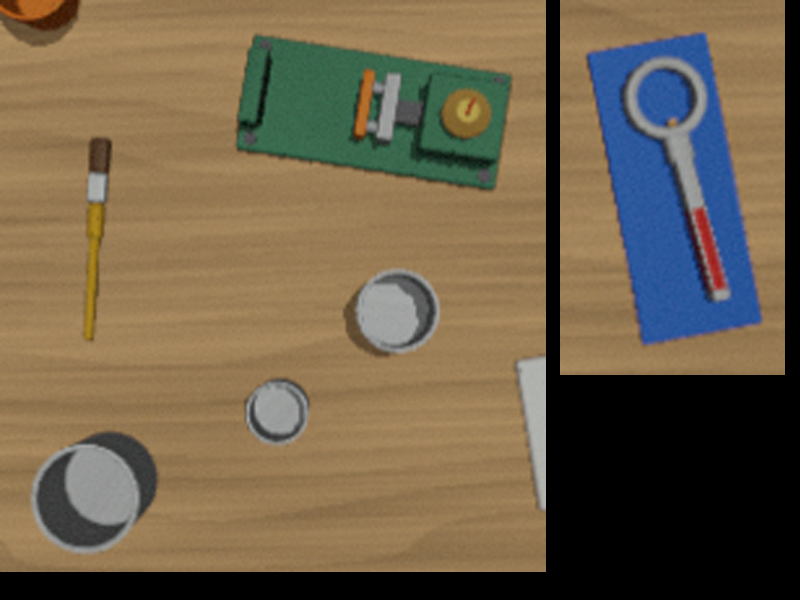

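```bash
cat >> h.py <<'E'
def A(x,y): return 205+(x+.5)/2.6-.5,155+(y+.5)/2.6-.5
def B(x,y): return 455+(x-560+.5)/3-.5,200+(y+.5)/3-.5
E
python3 - <<'E'
from h import *
c=load('top');np.set_printoptions(precision=4,suppress=True)
for n,l,r,t,b in [('potM',356,439,270,353),('potS',246,309,379,443),('potL',33,141,444,552)]:
    for z in(.06,.1,.14):
        print(n,z,'dx',px2w(c,*A(l,(t+b)/2),z)[1]-px2w(c,*A(r,(t+b)/2),z)[1],'c',px2w(c,*A((l+r)/2,(t+b)/2),z))
P=[px2w(c,*A(*p),.014) for p in [(255,36),(511,74),(495,188),(238,150)]]
print('clamp',P,np.mean(P,0)); 
for i in range(4): print(np.linalg.norm(P[i]-P[(i+1)%4]))
ya=(P[0]+P[3]-P[1]-P[2]);xa=P[0]+P[1]-P[2]-P[3]
print('yaw y',np.degrees(np.arctan2(ya[1],ya[0]))-90,'x',np.degrees(np.arctan2(xa[1],xa[0])))
print('nut',px2w(c,*A(467,112),.1))
r=px2w(c,*B(666,98),.02);e=px2w(c,*B(721,294),.02);d=r-e;print('wr',r,e,np.linalg.norm(d),np.degrees(np.arctan2(d[1],d[0])))
P=[px2w(c,*B(*p),.004) for p in [(588,53),(706,34),(761,322),(643,344)]];m=np.mean(P,0)
d=P[0]+P[1]-P[2]-P[3];print('mat',m,np.degrees(np.arctan2(d[1],d[0])),np.linalg.norm(d)/2)
for n,a,b in [('y',(89,339),(101,139))]:
    a=px2w(c,*A(*a),.01);b=px2w(c,*A(*b),.012);print(n,a,b,np.linalg.norm(a-b))
a=px2w(c,188,282,.01);b=px2w(c,193,207,.012);print('g',a,b,np.linalg.norm(a-b))
# scene cross-checks
s=load('scene');print('potM scene px',w2px(s,[*px2w(c,*A(397.5,311.5),.1)[:2],.1]))
for n,u,v,z in [('jr',432,135,.065),('jg',253,133,.065),('jb',344,127,.065),('cup',217,147,.085),('sp',487,164,.03),('pal',429,319,.012)]: print(n,px2w(c,u,v,z))
E
```

```text
potM 0.06 dx 0.07346516781532879 c [ 0.428  -0.0619  0.06  ]
potM 0.1 dx 0.07098670422610893 c [ 0.4282 -0.06    0.1   ]
potM 0.14 dx 0.06850824063688908 c [ 0.4284 -0.0582  0.14  ]
potS 0.06 dx 0.05569551253755688 c [0.3433 0.0469 0.06  ]
potS 0.1 dx 0.053816536364055645 c [0.3464 0.045  0.1   ]
potS 0.14 dx 0.05193756019055443 c [0.3494 0.0432 0.14  ]
potL 0.06 dx 0.0964585862620887 c [0.2707 0.2179 0.06  ]
potL 0.1 dx 0.09320440334755206 c [0.2762 0.2103 0.1   ]
potL 0.14 dx 0.08995022043301537 c [0.2817 0.2027 0.14  ]
clamp [array([0.6887, 0.0607, 0.014 ]), array([ 0.6452, -0.1772,  0.014 ]), array([ 0.539, -0.158,  0.014]), array([0.5817, 0.0792, 0.014 ])] [ 0.6136 -0.0488  0.014 ]
0.24176931830246798
0.10789857912429311
0.240964677805708
0.10856435103466484
yaw y -10.291964598066244 x -10.044137355071276
nut [ 0.5984 -0.1259  0.1   ]
wr [ 0.5188 -0.3852  0.02  ] [ 0.3613 -0.4218  0.02  ] 0.16168893080877186 13.080024780059476
mat [ 0.4472 -0.3937  0.004 ] 8.073896413525196 0.23746830592443163
y [0.4102 0.2225 0.01  ] [0.5964 0.2075 0.012 ] 0.1867763443983066
g [0.4208 0.3471 0.01  ] [0.6034 0.3322 0.012 ] 0.18322567354996105
potM scene px [323.2103 183.7161]
jr [ 0.7486 -0.2474  0.065 ]
jg [0.7674 0.1733 0.065 ]
jb [ 0.7741 -0.0416  0.065 ]
cup [0.7319 0.2548 0.085 ]
sp [ 0.6832 -0.3841  0.03  ]
pal [ 0.3165 -0.231   0.012 ]
```

Candidates by diameter: (357,275) is 71 mm across at rim height 0.1, (312,313) about 55 mm and (239,347) about 93 mm. The enlarged crop confirms (357,275) as the 70 mm pot. Clamp plate measures 241 x 108 mm with yaw −10.2°, which is consistent.

```bash
cat >> h.py <<'E'
def down(yawdeg,tilt=None):  # tool z down, tool y at world yaw
    a=np.radians(yawdeg);y=np.array([np.cos(a),np.sin(a),0]);z=np.array([0,0,-1.]);R=np.c_[np.cross(y,z),y,z]
    return R
def plan(wps,g,start=None,step=.05,ang=9.5):
    """wps: list of (pos, R or yaw[, gap][, step]); prints rounded rows"""
    s=bot.observe();p=np.array(s['tool_pos']);R=Ro.from_rotvec(s['tcp_rot'])
    if start is not None:p,R=np.array(start[0]),Ro.from_matrix(start[1])
    rows=[]
    for w in wps:
        P=np.array(w[0],float);Q=Ro.from_matrix(w[1] if np.ndim(w[1])==2 else down(w[1]));g=w[2] if len(w)>2 else g;sp=w[3] if len(w)>3 else step
        rv=(R.inv()*Q).as_rotvec();n=max(1,int(np.ceil(max(np.linalg.norm(P-p)/sp,np.degrees(np.linalg.norm(rv))/ang))))
        p0,R0=p.copy(),R
        for i in range(1,n+1):
            pt=p0+(P-p0)*i/n;Rt=R0*Ro.from_rotvec(rv*i/n)
            d=np.round(R.inv().apply(pt-p)/.1,2 if i<n else 3);t=np.round((R.inv()*Rt).as_rotvec()/np.pi,3)
            rows.append([d.tolist(),t.tolist(),g]);p=p+R.apply(d*.1);R=R*Ro.from_rotvec(t*np.pi)
    for i in range(0,len(rows),5):print(json.dumps(rows[i:i+5]).replace(' ','').replace('-0.0,','0,').replace('0.0,','0,').replace('-0.0]','0]').replace('0.0]','0]'))
    return p,R
E
python3 - <<'E'
from h import *
plan([((.428,-.060,.2),-10.2),((.428,-.060,.2),-10.2),((.428,-.060,.076),-10.2)],85)
E
```

```text
[[[0.32,-0.38,0.02],[0,0,-0.028],85],[[0.35,-0.35,0.02],[0,0,-0.028],85],[[0.39,-0.31,0.02],[0,0,-0.029],85],[[0.41,-0.28,0.02],[0,0,-0.028],85],[[0.43,-0.25,0.02],[0,0,-0.028],85]]
[[[0.45,-0.2,0.02],[0,0,-0.028],85],[[0.47,-0.17,0.02],[0,0,-0.029],85],[[0.48,-0.12,0.02],[0,0,-0.028],85],[[0.49,-0.07,0.02],[0,0,-0.028],85],[[0.5,-0.04,0.03],[0,0,-0.028],85]]
[[[0.5,0.01,0.02],[0,0,-0.028],85],[[0.49,0.055,0.016],[0,0,-0.029],85],[[0,0,0],[0,0,0],85],[[0,0,0.41],[0,0,0],85],[[0,0,0.42],[0,0,0],85]]
[[[-0.002,0.001,0.41],[0,0,0],85]]
```

Emit:
arm_command([
  [[0.32, -0.38, 0.02], [0, 0, -0.028], 85],
  [[0.35, -0.35, 0.02], [0, 0, -0.028], 85],
  [[0.39, -0.31, 0.02], [0, 0, -0.029], 85],
  [[0.41, -0.28, 0.02], [0, 0, -0.028], 85],
  [[0.43, -0.25, 0.02], [0, 0, -0.028], 85],
])

```text
clock: 0.72
tool_pos: [0.3011, -0.3823, 0.2145]
tcp_rot: [-2.909, -1.187, -0.0]
wrist_force: [1.2, -0.2, -0.1]
finger_gap: 0.993
grasp_force: 0.0
```

Emit:
arm_command([
  [[0.45, -0.2, 0.02], [0, 0, -0.028], 85],
  [[0.47, -0.17, 0.02], [0, 0, -0.029], 85],
  [[0.48, -0.12, 0.02], [0, 0, -0.028], 85],
  [[0.49, -0.07, 0.02], [0, 0, -0.028], 85],
  [[0.5, -0.04, 0.03], [0, 0, -0.028], 85],
])

```text
clock: 1.35
tool_pos: [0.3921, -0.1515, 0.2037]
tcp_rot: [2.577, 1.796, 0.0]
wrist_force: [0.1, 0.3, 0.4]
finger_gap: 0.995
grasp_force: 0.0
```

Emit:
arm_command([
  [[0.5, 0.01, 0.02], [0, 0, -0.028], 85],
  [[0.49, 0.055, 0.016], [0, 0, -0.029], 85],
  [[0, 0, 0], [0, 0, 0], 85],
  [[0, 0, 0], [0, 0, 0], 85],
])

```text
clock: 1.85
tool_pos: [0.4277, -0.061, 0.1999]
tcp_rot: [-2.409, -2.016, 0.002]
wrist_force: [0.1, -0.4, -0.3]
finger_gap: 0.996
grasp_force: 0.0
```

```bash
python3 - <<'E'
from h import *
st();c=cam('wrist','w1.png');print(c['mtx'],w2px(c,[.428,-.06,.1]))
E
```

```text
1.85 pos [ 0.4277 -0.061   0.1999] x [ 0.177  0.984 -0.001] y [ 0.984 -0.177 -0.001] z [-0.001 -0.    -1.   ] q [ 0.31  0.37 -0.31  2.12  0.18  0.68 -0.3 ] F [ 0.1 -0.4 -0.3] gap 0.9960658632267992 0.0
[[364.9538979    0.         319.54200926]
 [  0.         364.9538979  240.22436997]
 [  0.           0.           1.        ]] [319.53091902 235.78877761]
```

View pics/w1.png

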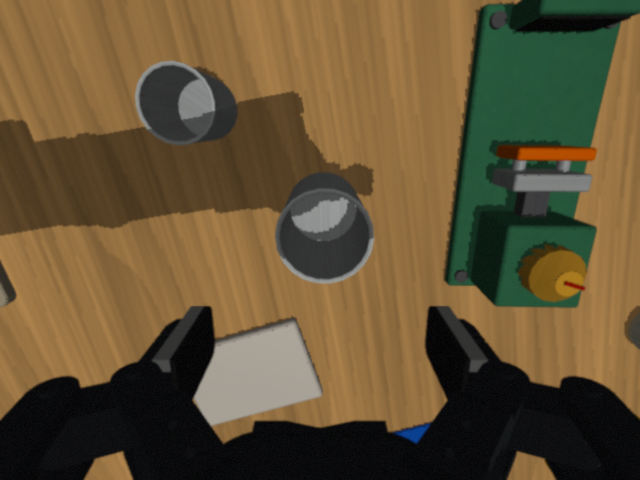

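The wrist view shows the pot rim centre at (324,236), the nut tip at (571,284) and the clamp's orange pad at (547,154). I'll refine positions from these.

```bash
python3 - <<'E'
from h import *
c=load('wrist');np.set_printoptions(precision=4,suppress=True)
print('cam',-c['R'].T@c['t'])
print('pot',px2w(c,324,236,.1),'dia',px2w(c,276,236,.1)-px2w(c,372.5,236,.1))
print('nut',px2w(c,571,284,.1))
a=px2w(c,483,8,.014);b=px2w(c,447,283,.014);print('edge',a,b,np.degrees(np.arctan2(*(a-b)[:2])),np.linalg.norm(a-b))
print('housing', px2w(c,496,305,.07),px2w(c,578,306,.07),px2w(c,595,228,.07))
print('pad top L/R front',px2w(c,498,147,.058),px2w(c,596,149,.058))
t=load('top');print('top pad',px2w(t,*A(369,71),.058),px2w(t,*A(358,138),.058),'jawtop',px2w(t,*A(272,52),.06),px2w(t,*A(262,125),.06))
E
```

```text
cam [0.4413 0.0136 0.3493]
pot [ 0.4311 -0.0607  0.1   ] dia [-0.0677  0.0122  0.    ]
nut [ 0.6033 -0.1291  0.1   ]
edge [0.5843 0.0773 0.014 ] [ 0.5397 -0.1561  0.014 ] 10.83061691289602 0.23765513623249104
housing [ 0.5621 -0.1551  0.07  ] [ 0.6288 -0.1677  0.07  ] [ 0.6398 -0.1007  0.07  ]
pad top L/R front [ 0.5734 -0.0265  0.058 ] [ 0.6461 -0.0416  0.058 ]
top pad [ 0.6443 -0.0436  0.058 ] [ 0.5839 -0.0318  0.058 ] jawtop [0.664  0.0431 0.06  ] [0.5981 0.0539 0.06  ]
```

Emit:
arm_command([
  [[0, 0.02, 0.41], [0, 0, 0], 85.4],
  [[0, 0, 0.42], [0, 0, 0], 85.4],
  [[0, 0, 0.41], [0, 0, 0], 85.4],
  [[0, 0, 0], [0, 0, 0], 66],
  [[0, 0, 0], [0, 0, 0], 60],
])

```text
clock: 2.52
tool_pos: [0.4302, -0.0618, 0.0769]
tcp_rot: [2.41, 2.014, -0.0]
wrist_force: [-0.3, -0.4, -2.7]
finger_gap: 0.785
grasp_force: 67.6
```

Emit:
arm_command([
  [[0, 0, 0], [0, 0, 0], 60],
  [[0, 0, 0], [0, 0, 0], 60],
  [[0, 0, 0], [0, 0, 0], 60],
])

```text
clock: 2.9
tool_pos: [0.4304, -0.061, 0.0767]
tcp_rot: [2.409, 2.016, 0.001]
wrist_force: [0.1, 0.3, -3.8]
finger_gap: 0.786
grasp_force: 67.6
```

```bash
python3 - <<'E'
from h import *
st()
plan([((.429,-.0605,.19),-10.2),((.624,.007,.19),-10.2)],60)
E
```

```text
2.9 pos [ 0.4304 -0.061   0.0767] x [0.176 0.984 0.   ] y [ 0.984 -0.176  0.001] z [ 0.001 -0.    -1.   ] q [ 0.21  0.61 -0.18  2.23  0.32  0.33 -0.43] F [ 0.1  0.3 -3.8] gap 0.7857934510442116 67.58624429261545
[[[0,0,-0.38],[0,0,0],60],[[0,-0.01,-0.38],[0,0,0],60],[[0.003,-0.004,-0.373],[0,0,0],60],[[0.2,0.36,0],[0,0,0],60],[[0.2,0.36,0],[0,0,0],60]]
[[[0.2,0.36,0],[0,0,0],60],[[0.21,0.36,0],[0,0,0],60],[[0.198,0.361,0.001],[0,0,0],60]]
```

Emit:
arm_command([
  [[0, 0, -0.38], [0, 0, 0], 60],
  [[0, 0, -0.38], [0, 0, 0], 60],
  [[0, 0, -0.373], [0, 0, 0], 60],
  [[0.2, 0.36, 0], [0, 0, 0], 60],
  [[0.2, 0.36, 0], [0, 0, 0], 60],
])

```text
clock: 3.52
tool_pos: [0.509, -0.0344, 0.1905]
tcp_rot: [2.409, 2.014, 0.001]
wrist_force: [0.8, -0.4, -3.6]
finger_gap: 0.784
grasp_force: 70.4
```

Emit:
arm_command([
  [[0.2, 0.36, 0], [0, 0, 0], 60],
  [[0.21, 0.36, 0], [0, 0, 0], 60],
  [[0.2, 0.35, 0], [0, 0, 0], 60],
  [[0, 0, 0], [0, 0, 0], 60],
  [[0, 0, 0], [0, 0, 0], 60],
])

```text
clock: 4.15
tool_pos: [0.6228, 0.0066, 0.1887]
tcp_rot: [-2.408, -2.016, 0.004]
wrist_force: [-0.2, 0.0, -3.4]
finger_gap: 0.783
grasp_force: 70.5
```

```bash
python3 - <<'E'
from h import *
st();c=cam('wrist');s=cam('scene');t=cam('top')
a=c['frame'][...,::-1];b=cv2.resize(s['frame'][150:310,200:360,::-1],None,fx=2,fy=2);d=cv2.resize(t['frame'][140:300,270:430,::-1],None,fx=2,fy=2)
m=np.zeros((600,800,3),np.uint8);m[:300,:400]=cv2.resize(a,(400,300));m[:320,400:720]=b;m[280:,:][:320,:0]=0
b2=cv2.resize(t['frame'][155:245,280:420,::-1],None,fx=2.7,fy=2.7,interpolation=cv2.INTER_CUBIC);m[330:330+b2.shape[0],:b2.shape[1]]=b2
cv2.imwrite('pics/m2.png',m)
E
```

```text
4.15 pos [0.6228 0.0066 0.1887] x [ 0.176  0.984 -0.001] y [ 0.984 -0.176 -0.002] z [-0.003 -0.001 -1.   ] q [ 0.13  0.64 -0.3   1.63  0.23  0.91 -0.44] F [-0.2  0.  -3.4] gap 0.7827911717663327 70.54917324101552
```

View pics/m2.png

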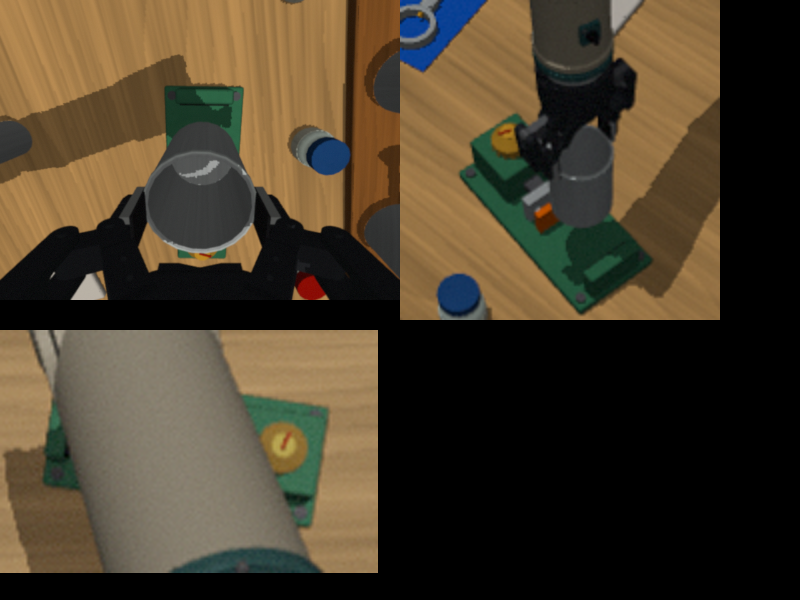

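Composite: the pot is held over the gap. In the wrist view the clamp's far corners are at (165,86) and (243,86), and the fixed jaw block spans (176–233, 88–103).

```bash
python3 - <<'E'
from h import *
c=load('wrist');np.set_printoptions(precision=4,suppress=True);k=1.6
o=np.array([.6228,.0066]);yv=np.array([.1766,.9843]);xv=np.array([.9843,-.1766])
for n,u,v,z in [('farL',165,86,.014),('farR',243,86,.014),('jawtop near L',176,103,.06),('jawtop near R',233,104,.06),('edgeL',166,130,.014),('edgeR',242,120,.014),('rim L',146,202,.112+.1),('rimR',256,202,.212)]:
    p=px2w(c,u*k,v*k,z)[:2];print(n,p,'rel tcp x,y',(p-o)@xv,(p-o)@yv)
E
```

```text
farL [0.5876 0.08  ] rel tcp x,y -0.047591336499790506 0.06600459544551762
farR [0.6924 0.0612] rel tcp x,y 0.058887439585268236 0.06603660539458353
jawtop near L [0.6032 0.0588] rel tcp x,y -0.02851667129029558 0.0478791290162225
jawtop near R [0.6703 0.0456] rel tcp x,y 0.039844793680298245 0.046732657850930864
edgeL [0.5754 0.0199] rel tcp x,y -0.04898549679661531 0.004765930080568028
edgeR [0.6855 0.0151] rel tcp x,y 0.060219166660328276 0.01940869806223007
rim L [0.5905 0.0149] rel tcp x,y -0.033228851373821484 0.0025042654793887347
rimR [0.6579 0.003 ] rel tcp x,y 0.03521519436604967 0.002615294768424142
```

Emit:
arm_command([
  [[0, 0.05, 0.3], [0, 0, 0], 60],
  [[0, 0, 0.3], [0, 0, 0], 60],
  [[0, 0, 0.25], [0, 0, 0], 60],
  [[0, 0, 0.1], [0, 0, 0], 60],
  [[0, 0, 0.03], [0, 0, 0], 60],
])

```text
clock: 4.92
tool_pos: [0.629, 0.0059, 0.0915]
tcp_rot: [-2.409, -2.016, 0.0]
wrist_force: [-0.7, 0.2, -2.7]
finger_gap: 0.785
grasp_force: 70.5
```

Emit:
arm_command([
  [[0, 0, 0], [0, 0, 0], 60],
  [[0, 0, 0], [0, 0, 0], 60],
])

```text
clock: 5.18
tool_pos: [0.6299, 0.0061, 0.0925]
tcp_rot: [2.408, 2.016, 0.002]
wrist_force: [-0.0, 0.1, -2.9]
finger_gap: 0.782
grasp_force: 70.5
```

Emit:
arm_command([
  [[0, 0, 0.01], [0, 0, 0], 60],
  [[0, 0, 0.01], [0, 0, 0], 60],
  [[0, 0, 0], [0, 0, 0], 60],
])

```text
clock: 5.55
tool_pos: [0.6293, 0.0061, 0.0897]
tcp_rot: [2.409, 2.016, 0.001]
wrist_force: [-0.1, -0.9, -2.2]
finger_gap: 0.787
grasp_force: 70.7
```

Emit:
arm_command([
  [[0, 0, 0], [0, 0, 0], 75],
  [[0, 0, 0], [0, 0, 0], 85.4],
  [[0, 0, 0], [0, 0, 0], 85.4],
  [[0, 0, -0.1], [0, 0, 0], 85.4],
  [[0, 0, -0.35], [0, 0, 0], 85.4],
])

```text
clock: 6.18
tool_pos: [0.6277, 0.006, 0.1337]
tcp_rot: [-2.407, -2.015, 0.005]
wrist_force: [0.2, 0.5, -0.6]
finger_gap: 0.999
grasp_force: 0.0
```

Emit:
arm_command([
  [[0, 0, -0.5], [0, 0, 0], 85.4],
  [[0, 0, -0.3], [0, 0, 0], 85.4],
  [[0, 0, 0], [0, 0, 0], 85.4],
])

```text
clock: 6.55
tool_pos: [0.6311, 0.0063, 0.2182]
tcp_rot: [2.406, 2.014, 0.008]
wrist_force: [-0.3, -0.9, -0.4]
finger_gap: 0.999
grasp_force: 0.0
```

```bash
python3 - <<'E'
from h import *
st();plan([((.5,-.18,.22),-40),((.4068,-.411,.18),-77)],60)
E
```

```text
6.55 pos [0.6311 0.0063 0.2182] x [0.176 0.984 0.001] y [ 0.984 -0.176  0.007] z [ 0.007  0.    -1.   ] q [ 0.13  0.62 -0.31  1.58  0.22  0.97 -0.42] F [-0.3 -0.9 -0.4] gap 0.9985172213657455 0.0
[[[-0.41,-0.19,-0.01],[0,0,0.033],60],[[-0.43,-0.15,0],[0.001,0,0.033],60],[[-0.45,-0.1,-0.01],[0,-0.001,0.034],60],[[-0.45,-0.06,0],[0.001,0,0.033],60],[[-0.456,-0.008,-0.004],[0,0,0.033],60]]
[[[-0.39,0.13,0.07],[0,0,0.034],60],[[-0.38,0.17,0.06],[0,0,0.034],60],[[-0.36,0.21,0.07],[0,0,0.035],60],[[-0.34,0.25,0.07],[0,0,0.034],60],[[-0.3,0.28,0.06],[0,0,0.034],60]]
[[[-0.274,0.311,0.07],[0,0,0.034],60]]
```

Emit:
arm_command([
  [[-0.41, -0.19, -0.01], [0, 0, 0.033], 60],
  [[-0.43, -0.15, 0], [0, 0, 0.033], 60],
  [[-0.45, -0.1, -0.01], [0, 0, 0.034], 60],
  [[-0.45, -0.06, 0], [0, 0, 0.033], 60],
  [[-0.456, -0.01, 0], [0, 0, 0.033], 60],
])

```text
clock: 7.18
tool_pos: [0.4963, -0.1811, 0.2159]
tcp_rot: [-2.849, -1.322, 0.001]
wrist_force: [0.9, -0.4, -1.3]
finger_gap: 0.698
grasp_force: 0.0
```

Emit:
arm_command([
  [[-0.39, 0.13, 0.07], [0, 0, 0.034], 60],
  [[-0.38, 0.17, 0.06], [0, 0, 0.034], 60],
  [[-0.36, 0.21, 0.07], [0, 0, 0.035], 60],
  [[-0.34, 0.25, 0.07], [0, 0, 0.034], 60],
  [[-0.3, 0.28, 0.06], [0, 0, 0.034], 60],
])

```text
clock: 7.8
tool_pos: [0.4191, -0.3736, 0.1825]
tcp_rot: [-3.097, -0.518, 0.002]
wrist_force: [1.3, -0.1, 0.5]
finger_gap: 0.704
grasp_force: 0.0
```

Emit:
arm_command([
  [[-0.27, 0.31, 0.07], [0, 0, 0.034], 60],
  [[0, 0, 0], [0, 0, 0], 60],
  [[0, 0, 0], [0, 0, 0], 60],
])

```text
clock: 8.18
tool_pos: [0.4051, -0.4098, 0.1758]
tcp_rot: [-3.119, -0.359, 0.0]
wrist_force: [0.8, 0.5, -1.1]
finger_gap: 0.706
grasp_force: 0.0
```

```bash
python3 - <<'E'
from h import *
st();c=cam('wrist');s=cam('scene');t=cam('top')
m=np.zeros((600,800,3),np.uint8);m[:360,:480]=cv2.resize(c['frame'][...,::-1],(480,360))
m[:320,480:]=cv2.resize(s['frame'][170:330,210:370,::-1],None,fx=2,fy=2)
b2=cv2.resize(t['frame'][155:235,285:425,::-1],None,fx=3,fy=3,interpolation=cv2.INTER_CUBIC);m[360:,:420]=b2
cv2.imwrite('pics/m3.png',m)
for z,p in((.02,(.5188,-.3852)),(.02,(.3613,-.4218))): print(w2px(c,[*p,z])*.75)
E
```

```text
8.18 pos [ 0.4051 -0.4098  0.1758] x [ 0.974  0.227 -0.   ] y [ 0.227 -0.974 -0.002] z [-0.001  0.002 -1.   ] q [ 0.74  0.58  0.01  1.78 -0.01  0.78 -0.59] F [ 0.8  0.5 -1.1] gap 0.7059636159317503 0.0
[241.27914604  52.8587438 ]
[240.92900567 201.0839121 ]
```

View pics/m3.png

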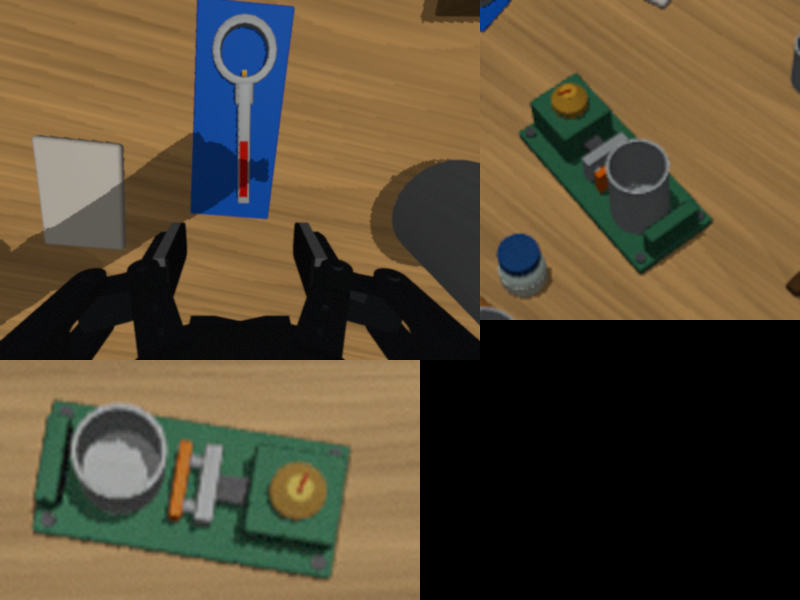

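The pot stands upright in the gap. In the wrist view the ring is at (244.5,49) and the handle end at (243.5,202), so the wrench is aligned with the tool x axis.

```bash
python3 - <<'E'
from h import *
np.set_printoptions(precision=4,suppress=True)
c=load('wrist');r=px2w(c,244.5/.75,49/.75,.02);e=px2w(c,243.5/.75,202/.75,.02);d=r-e;print(r,e,np.linalg.norm(d),np.degrees(np.arctan2(d[1],d[0])))
P=[px2w(c,u/.75,v/.75,.004) for u,v in[(197,0),(294,8),(268,218),(191,212)]];print(P,np.degrees(np.arctan2(*(P[1]-P[2])[1::-1])),np.degrees(np.arctan2(*(P[0]-P[3])[1::-1])), 'matcentre from far', )
d/=np.linalg.norm(d);g=r[:2]-.115*d[:2];print(g)
plan([((*(g*.6+.4*(np.array([.5188,-.3852])-.115*np.array([.974,.2263]))),.1),-77),],40)
n=load('top');
E
```

```text
[ 0.523  -0.3876  0.02  ] [ 0.3609 -0.4251  0.02  ] 0.1664048172163987 13.025516016661935
[array([ 0.5577, -0.3301,  0.004 ]), array([ 0.5731, -0.4276,  0.004 ]), array([ 0.3403, -0.4625,  0.004 ]), array([ 0.3261, -0.3647,  0.004 ])] 8.50897797534535 8.490356176308087 matcentre from far
[ 0.4109 -0.4135]
[[[0.01,0.02,0.38],[0,0,0.001],40],[[0.015,0.019,0.384],[0,0,0],40]]
```

Emit:
arm_command([
  [[0.02, 0.03, 0.4], [0, 0, 0], 40],
  [[0.02, 0.02, 0.4], [0, 0, 0], 40],
  [[0, 0, 0.35], [0, 0, 0], 40],
  [[0, 0, 0.25], [0, 0, 0], 40],
  [[0, 0, 0], [0, 0, 0], 40],
])

```text
clock: 8.95
tool_pos: [0.4097, -0.4129, 0.0349]
tcp_rot: [-3.117, -0.36, 0.003]
wrist_force: [0.4, -0.0, 0.8]
finger_gap: 0.468
grasp_force: 0.0
```

```bash
python3 - <<'E'
from h import *
st()
E
```

```text
8.95 pos [ 0.4097 -0.4129  0.0349] x [ 0.974  0.228 -0.002] y [ 0.228 -0.974 -0.004] z [-0.002  0.003 -1.   ] q [ 0.74  0.8   0.    1.85 -0.01  0.5  -0.59] F [ 0.4 -0.   0.8] gap 0.46795976944778966 0.0
```

Emit:
arm_command([
  [[0, 0, 0.03], [0, 0, 0], 30],
  [[0, 0, 0], [0, 0, 0], 10],
  [[0, 0, 0], [0, 0, 0], 5],
  [[0, 0, 0], [0, 0, 0], 5],
  [[0, 0, 0], [0, 0, 0], 5],
])

```text
clock: 9.57
tool_pos: [0.4102, -0.415, 0.0337]
tcp_rot: [3.121, 0.358, 0.0]
wrist_force: [-0.1, 0.5, 1.0]
finger_gap: 0.057
grasp_force: 0.0
```

Emit:
arm_command([
  [[0, 0, 0], [0, 0, 0], 5],
  [[0, 0, -0.1], [0, 0, 0], 5],
  [[0, 0, -0.4], [0, 0, 0], 5],
  [[0, 0, -0.5], [0, 0, 0], 5],
  [[0, 0, -0.5], [0, 0, 0], 5],
])

```text
clock: 10.2
tool_pos: [0.4099, -0.4148, 0.1855]
tcp_rot: [3.121, 0.358, 0.0]
wrist_force: [0.9, -0.2, -0.1]
finger_gap: 0.058
grasp_force: 0.0
```

Emit:
arm_command([
  [[0, 0, 0], [0, 0, 0], 5],
  [[0, 0, 0], [0, 0, 0], 5],
])

```text
clock: 10.45
tool_pos: [0.4098, -0.4146, 0.1836]
tcp_rot: [-3.121, -0.358, -0.0]
wrist_force: [-0.1, -0.3, -0.7]
finger_gap: 0.058
grasp_force: 0.0
```

```bash
python3 - <<'E'
from h import *
st();c=cam('wrist','w4.png')
E
```

```text
10.45 pos [ 0.4098 -0.4146  0.1836] x [0.974 0.226 0.   ] y [ 0.226 -0.974 -0.   ] z [ 0.  0. -1.] q [ 0.74  0.58  0.01  1.75 -0.01  0.81 -0.59] F [-0.1 -0.3 -0.7] gap 0.05846002618515569 0.0
```

View pics/w4.png

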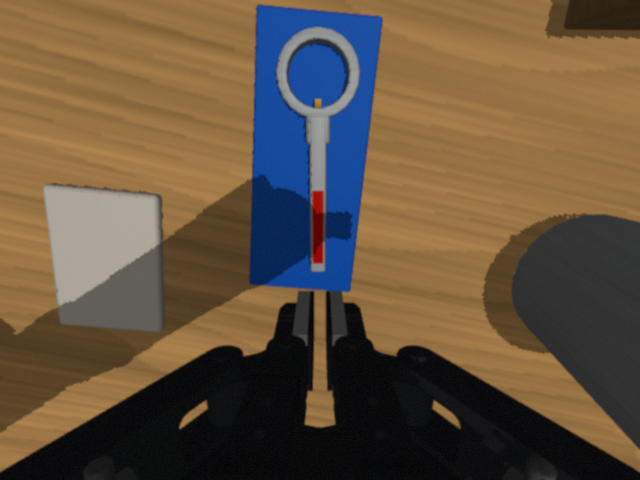

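The grip missed: the wrench still lies at ring (318,73), end (318,270). Checking where the TCP axis projects.

```bash
python3 - <<'E'
from h import *
np.set_printoptions(precision=4,suppress=True)
c=load('wrist')
for z in(.178,.158,.02):print(w2px(c,[.4098,-.4146,z]))
print(px2w(c,318,73,.02),px2w(c,318,270,.02),c['R'],-c['R'].T@c['t'])
E
```

```text
[318.2061 296.9216]
[318.3612 279.7362]
[318.9283 216.8322]
[ 0.5222 -0.3878  0.02  ] [ 0.3605 -0.4251  0.02  ] [[ 0.226  -0.9741 -0.0005]
 [-0.9297 -0.2159  0.2983]
 [-0.2907 -0.0669 -0.9545]] [ 0.4842 -0.3981  0.3331]
```

The pads closed above the bar, so the tips sit higher than assumed. I'll descend in small steps and feel for contact, with the opening at 30 mm.

Emit:
arm_command([
  [[0.01, 0, 0.4], [0, 0, 0], 30],
  [[0, 0, 0.5], [0, 0, 0], 30],
  [[0, 0, 0.4], [0, 0, 0], 30],
  [[0, 0, 0.24], [0, 0, 0], 30],
  [[0, 0, 0], [0, 0, 0], 30],
])

```text
clock: 11.12
tool_pos: [0.409, -0.4126, 0.0263]
tcp_rot: [-3.116, -0.357, 0.007]
wrist_force: [-0.9, -0.1, 0.2]
finger_gap: 0.352
grasp_force: 0.0
```

Emit:
arm_command([
  [[0, 0, 0.03], [0, 0, 0], 30],
  [[0, 0, 0], [0, 0, 0], 30],
])

```text
clock: 11.38
tool_pos: [0.4115, -0.4151, 0.0272]
tcp_rot: [3.12, 0.358, 0.001]
wrist_force: [-0.2, -0.7, 0.0]
finger_gap: 0.347
grasp_force: 0.0
```

Emit:
arm_command([
  [[0, 0, 0.03], [0, 0, 0], 25],
  [[0, 0, 0], [0, 0, 0], 25],
])

```text
clock: 11.62
tool_pos: [0.4112, -0.4148, 0.0237]
tcp_rot: [3.121, 0.358, 0.001]
wrist_force: [0.0, 0.0, -1.0]
finger_gap: 0.293
grasp_force: 0.0
```

```bash
python3 - <<'E'
from h import *
st();s=cam('scene');cv2.imwrite('pics/s5.png',cv2.resize(s['frame'][90:230,130:330,::-1],None,fx=4,fy=4,interpolation=cv2.INTER_CUBIC))
E
```

```text
11.62 pos [ 0.4112 -0.4148  0.0237] x [0.974 0.226 0.   ] y [ 0.226 -0.974  0.   ] z [ 0. -0. -1.] q [ 0.74  0.82  0.    1.85 -0.01  0.48 -0.59] F [ 0.  0. -1.] gap 0.2932712078291887 0.0
```

View pics/s5.png

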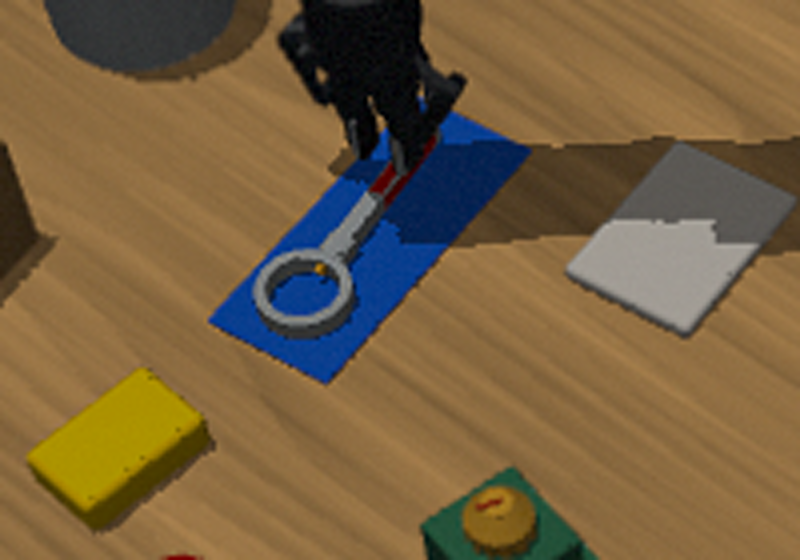

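```bash
python3 - <<'E'
from h import *
np.set_printoptions(precision=1,suppress=True)
s=load('scene');p=np.array([.4112,-.4148]);x=np.array([.974,.226]);y=np.array([.226,-.974])
f=lambda X:(w2px(s,X)-[130,90]+.5)*4-.5
for z in(.0,.01,.02,.03):
    print(z,[f([*(p+k*y+j*x),z]) for k in(.0125,-.0125) for j in(0,.011)])
print('wrench ring',f([.522,-.3872,.02]),f([.4102,-.4131,.02]),f([.3609,-.4251,.02]))
E
```

```text
0.0 [array([376.8, 179.2]), array([368.5, 189.9]), array([407.7, 191.6]), array([399.5, 202.4])]
0.01 [array([375. , 169.4]), array([366.7, 180.2]), array([406.1, 181.8]), array([397.8, 192.6])]
0.02 [array([373.3, 159.5]), array([364.9, 170.3]), array([404.5, 172. ]), array([396.2, 182.8])]
0.03 [array([371.5, 149.6]), array([363. , 160.4]), array([402.9, 162. ]), array([394.5, 172.9])]
wrench ring [301.6 282.5] [391.7 166.1] [429.  116.8]
```

Fingertips appear at z≈0.025, still about handle-top height. Descending further in small steps while watching force.

Emit:
arm_command([
  [[0, 0, 0.03], [0, 0, 0], 30],
  [[0, 0, 0.02], [0, 0, 0], 30],
  [[0, 0, 0], [0, 0, 0], 30],
])

```text
clock: 12.05
tool_pos: [0.4109, -0.4145, 0.0181]
tcp_rot: [-3.121, -0.358, 0.0]
wrist_force: [-0.2, 0.1, 0.1]
finger_gap: 0.354
grasp_force: 0.0
```

Emit:
arm_command([
  [[0, 0, 0.03], [0, 0, 0], 30],
  [[0, 0, 0], [0, 0, 0], 30],
])

```text
clock: 12.3
tool_pos: [0.4109, -0.4145, 0.0151]
tcp_rot: [-3.121, -0.358, 0.0]
wrist_force: [-0.2, -0.0, 0.4]
finger_gap: 0.35
grasp_force: 0.0
```

Emit:
arm_command([
  [[0, 0, 0.03], [0, 0, 0], 30],
  [[0, 0, 0], [0, 0, 0], 30],
])

```text
clock: 12.55
tool_pos: [0.4109, -0.4145, 0.0122]
tcp_rot: [-3.121, -0.358, 0.0]
wrist_force: [-0.1, 0.7, -0.1]
finger_gap: 0.351
grasp_force: 0.0
```

Emit:
arm_command([
  [[0, 0, 0], [0, 0, 0], 18],
  [[0, 0, 0], [0, 0, 0], 10],
  [[0, 0, 0], [0, 0, 0], 5],
  [[0, 0, 0], [0, 0, 0], 5],
])

```text
clock: 13.05
tool_pos: [0.411, -0.4144, 0.0126]
tcp_rot: [-3.121, -0.358, 0.0]
wrist_force: [-1.3, 2.2, 3.9]
finger_gap: 0.108
grasp_force: 58.9
```

Emit:
arm_command([
  [[0, 0, -0.05], [0, 0, 0], 5],
  [[0, 0, -0.35], [0, 0, 0], 5],
  [[0, 0, -0.5], [0, 0, 0], 5],
  [[0, 0, -0.5], [0, 0, 0], 5],
  [[0, 0, 0], [0, 0, 0], 5],
])

```text
clock: 13.68
tool_pos: [0.4134, -0.4173, 0.1569]
tcp_rot: [3.114, 0.356, 0.01]
wrist_force: [0.5, -0.2, -0.0]
finger_gap: 0.061
grasp_force: 0.0
```

```bash
python3 - <<'E'
from h import *
st();c=cam('wrist');s=cam('scene')
m=np.zeros((600,800,3),np.uint8);m[:300,:400]=cv2.resize(c['frame'][...,::-1],(400,300));m[:600,400:]=cv2.resize(s['frame'][60:210,160:260,::-1],None,fx=4,fy=4)
cv2.imwrite('pics/m6.png',m)
E
```

```text
13.68 pos [ 0.4134 -0.4173  0.1569] x [0.974 0.226 0.005] y [ 0.226 -0.974  0.008] z [ 0.007 -0.007 -1.   ] q [ 0.74  0.62  0.01  1.78 -0.01  0.74 -0.59] F [ 0.5 -0.2 -0. ] gap 0.06060588593085926 0.0
```

View pics/m6.png

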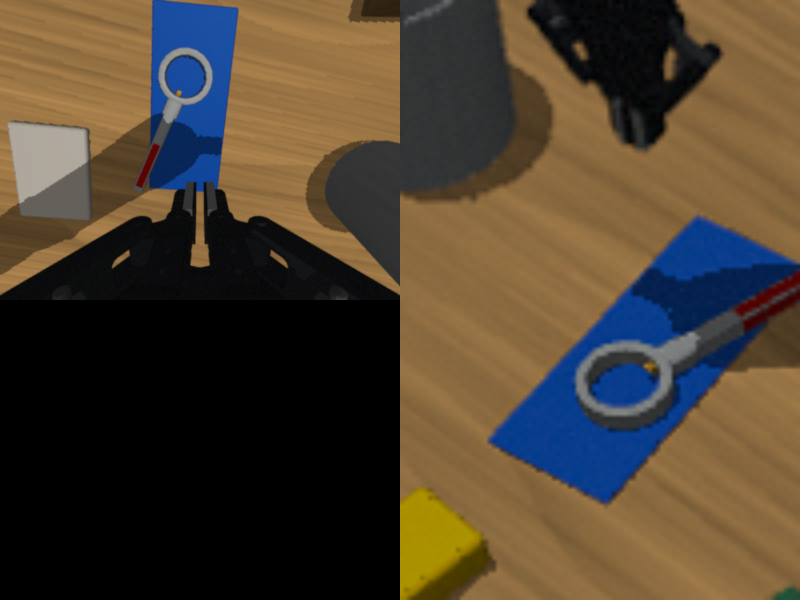

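The squeeze only caught the top edge and swung the wrench aside; it now has ring at (185,76) and handle end at (140,187) in the wrist crop. The fingertips evidently stand about level with the TCP, so I need to go lower.

```bash
python3 - <<'E'
from h import *
np.set_printoptions(precision=4,suppress=True)
c=load('wrist');k=1.6
r=px2w(c,185*k,76*k,.02);e=px2w(c,141*k,187*k,.02);d=r-e;print(r,e,np.linalg.norm(d));d/=np.linalg.norm(d)
yaw=np.degrees(np.arctan2(d[1],d[0]));g=r[:2]-.113*d[:2];print(yaw,g)
plan([((*g,.15),yaw-90),((*g,.03),yaw-90)],40)
E
```

```text
[ 0.4877 -0.3838  0.02  ] [ 0.3318 -0.3549  0.02  ] 0.15859308485939644
-10.494195245580807 [ 0.3766 -0.3632]
[[[-0.07,-0.19,0.01],[0,0,0.044],40],[[-0.1,-0.19,0.01],[0,0,0.043],40],[[-0.125,-0.163,0.009],[0,0,0.044],40],[[0,0,0.4],[0,0,0],40],[[0,0,0.4],[0,0,0],40]]
[[[-0.002,-0.001,0.4],[0,0,0],40]]
```

Emit:
arm_command([
  [[-0.07, -0.19, 0.01], [0, 0, 0.044], 40],
  [[-0.1, -0.19, 0.01], [0, 0, 0.043], 40],
  [[-0.125, -0.16, 0], [0, 0, 0.044], 40],
  [[0, 0, 0.4], [0, 0, 0], 40],
  [[0, 0, 0.2], [0, 0, 0], 40],
])

```text
clock: 14.4
tool_pos: [0.375, -0.3616, 0.0877]
tcp_rot: [-3.126, 0.287, 0.006]
wrist_force: [-1.3, 0.2, 0.6]
finger_gap: 0.465
grasp_force: 0.0
```

Emit:
arm_command([
  [[0, 0, 0], [0, 0, 0], 40],
  [[0, 0, 0], [0, 0, 0], 40],
])

```text
clock: 14.65
tool_pos: [0.3764, -0.3632, 0.0903]
tcp_rot: [-3.128, 0.288, 0.001]
wrist_force: [-0.5, -0.1, 0.4]
finger_gap: 0.469
grasp_force: 0.0
```

```bash
python3 - <<'E'
from h import *
st();c=cam('wrist','w7.png')
E
```

```text
14.65 pos [ 0.3764 -0.3632  0.0903] x [ 0.983 -0.182 -0.   ] y [-0.182 -0.983 -0.   ] z [-0.  0. -1.] q [ 0.64  0.65  0.1   1.99 -0.13  0.5  -0.91] F [-0.5 -0.1  0.4] gap 0.4688624927854911 0.0
```

View pics/w7.png

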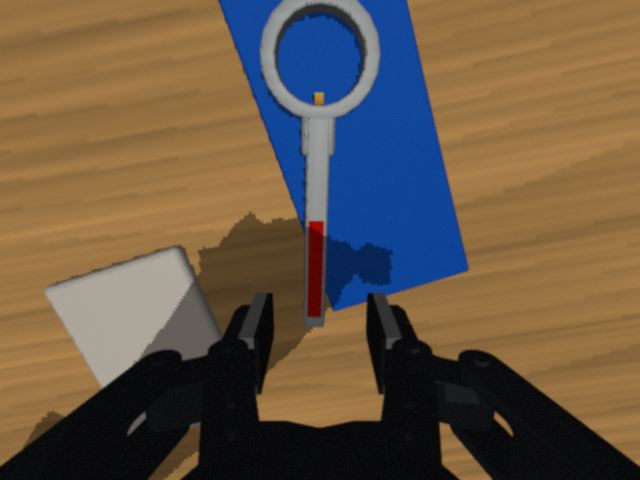

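```bash
python3 - <<'E'
from h import *
np.set_printoptions(precision=4,suppress=True)
c=load('wrist');r=px2w(c,320,57,.02);e=px2w(c,314,327,.02);d=r-e;print(r,e,np.linalg.norm(d));d/=np.linalg.norm(d)
yaw=np.degrees(np.arctan2(d[1],d[0]));g=r[:2]-.112*d[:2];print(yaw,g)
plan([((*g,.03),yaw-90)],32)
E
```

```text
[ 0.4863 -0.3844  0.02  ] [ 0.3238 -0.3501  0.02  ] 0.16607914319820202
-11.909393986445364 [ 0.3767 -0.3613]
[[[0,-0.01,0.3],[0,0,0.004],32],[[-0.005,-0.012,0.307],[0,0,0.004],32]]
```

Emit:
arm_command([
  [[0, -0.01, 0.3], [0, 0, 0.004], 32],
  [[0, -0.012, 0.3], [0, 0, 0.004], 32],
  [[0, 0, 0.15], [0, 0, 0], 32],
  [[0, 0, 0.03], [0, 0, 0], 32],
  [[0, 0, 0], [0, 0, 0], 32],
])

```text
clock: 15.32
tool_pos: [0.3773, -0.3615, 0.0131]
tcp_rot: [3.124, -0.327, 0.002]
wrist_force: [0.4, -0.2, 0.4]
finger_gap: 0.37
grasp_force: 0.0
```

Emit:
arm_command([
  [[0, 0, 0.03], [0, 0, 0], 32],
  [[0, 0, 0], [0, 0, 0], 32],
])

```text
clock: 15.58
tool_pos: [0.3772, -0.3612, 0.0098]
tcp_rot: [3.124, -0.327, 0.001]
wrist_force: [-0.3, 0.3, -0.6]
finger_gap: 0.376
grasp_force: 0.0
```

Emit:
arm_command([
  [[0, 0, 0.02], [0, 0, 0], 32],
  [[0, 0, 0], [0, 0, 0], 32],
])

```text
clock: 15.82
tool_pos: [0.3769, -0.361, 0.0074]
tcp_rot: [-3.125, 0.327, 0.0]
wrist_force: [0.2, 0.4, -1.1]
finger_gap: 0.373
grasp_force: 0.0
```

Emit:
arm_command([
  [[0, 0, 0.03], [0, 0, 0], 32],
  [[0, 0, 0], [0, 0, 0], 32],
])

```text
clock: 16.08
tool_pos: [0.3768, -0.3609, 0.0042]
tcp_rot: [-3.124, 0.327, 0.001]
wrist_force: [-0.6, 0.5, 0.3]
finger_gap: 0.374
grasp_force: 0.0
```

Emit:
arm_command([
  [[0, 0, 0.03], [0, 0, 0], 32],
  [[0, 0, 0], [0, 0, 0], 32],
])

```text
clock: 16.32
tool_pos: [0.3768, -0.3609, 0.0012]
tcp_rot: [-3.124, 0.327, 0.001]
wrist_force: [-0.1, -0.2, 0.6]
finger_gap: 0.375
grasp_force: 0.0
```

```bash
python3 - <<'E'
from h import *
st();c=cam('wrist');s=cam('scene')
m=np.zeros((600,800,3),np.uint8);m[:300,:400]=cv2.resize(c['frame'][...,::-1],(400,300));m[:600,400:]=cv2.resize(s['frame'][80:180,180:280,::-1],None,fx=6,fy=6,interpolation=cv2.INTER_CUBIC)[:,100:500]
cv2.imwrite('pics/m8.png',m)
E
```

```text
16.32 pos [ 0.3768 -0.3609  0.0012] x [ 0.978 -0.207 -0.   ] y [-0.207 -0.978 -0.   ] z [-0.  0. -1.] q [ 0.67  0.81  0.07  2.02 -0.16  0.31 -0.91] F [-0.1 -0.2  0.6] gap 0.3750163016607426 0.0
```

View pics/m8.png

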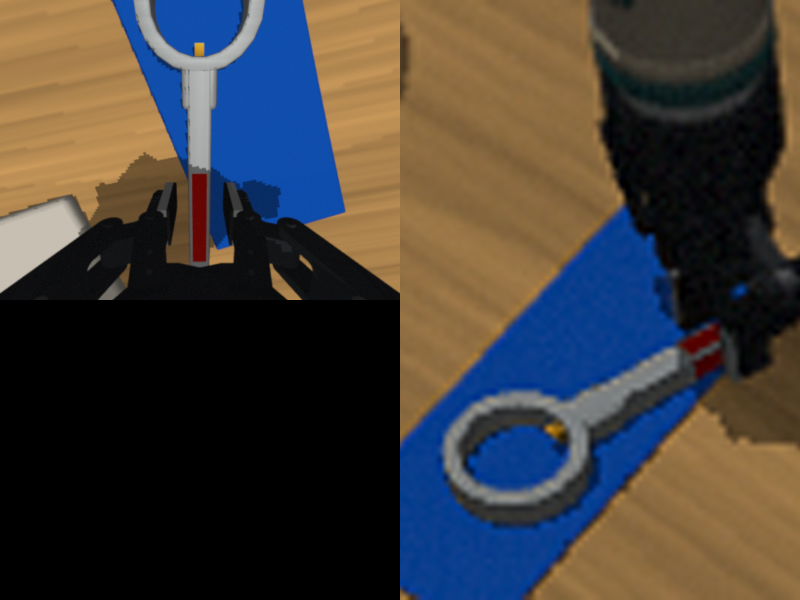

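The fingers now straddle the red sleeve with tips near the mat, so I'll close.

Emit:
arm_command([
  [[0, 0, 0], [0, 0, 0], 22],
  [[0, 0, 0], [0, 0, 0], 14],
  [[0, 0, 0], [0, 0, 0], 6],
  [[0, 0, 0], [0, 0, 0], 5],
])

```text
clock: 16.92
tool_pos: [0.377, -0.3608, 0.0017]
tcp_rot: [-3.124, 0.327, -0.0]
wrist_force: [-0.6, 1.1, 5.6]
finger_gap: 0.142
grasp_force: 59.2
```

Emit:
arm_command([
  [[0, 0, -0.05], [0, 0, 0], 5],
  [[0, 0, -0.35], [0, 0, 0], 5],
  [[0, 0, -0.5], [0, 0, 0], 5],
  [[0, 0, -0.5], [0, 0, 0], 5],
  [[0, 0, 0], [0, 0, 0], 5],
])

```text
clock: 17.55
tool_pos: [0.3786, -0.3629, 0.1447]
tcp_rot: [3.12, -0.327, 0.009]
wrist_force: [0.6, 0.5, -3.4]
finger_gap: 0.143
grasp_force: 59.0
```

Emit:
arm_command([
  [[0, 0, 0], [0, 0, 0], 5],
  [[0, 0, 0], [0, 0, 0], 5],
])

```text
clock: 17.8
tool_pos: [0.3758, -0.36, 0.1397]
tcp_rot: [-3.122, 0.326, 0.005]
wrist_force: [0.4, 0.4, -2.7]
finger_gap: 0.143
grasp_force: 59.0
```

```bash
python3 - <<'E'
from h import *
st();c=cam('wrist');s=cam('scene')
m=np.zeros((600,800,3),np.uint8);m[:300,:400]=cv2.resize(c['frame'][...,::-1],(400,300));m[:600,400:]=cv2.resize(s['frame'][30:180,180:280,::-1],None,fx=4,fy=4,interpolation=cv2.INTER_CUBIC)
cv2.imwrite('pics/m9.png',m)
E
```

```text
17.8 pos [ 0.3758 -0.36    0.1397] x [ 0.978 -0.207 -0.003] y [-0.207 -0.978 -0.002] z [-0.003  0.003 -1.   ] q [ 0.62  0.57  0.14  1.96 -0.13  0.62 -0.94] F [ 0.4  0.4 -2.7] gap 0.14329465558364993 58.95883798599243
```

View pics/m9.png

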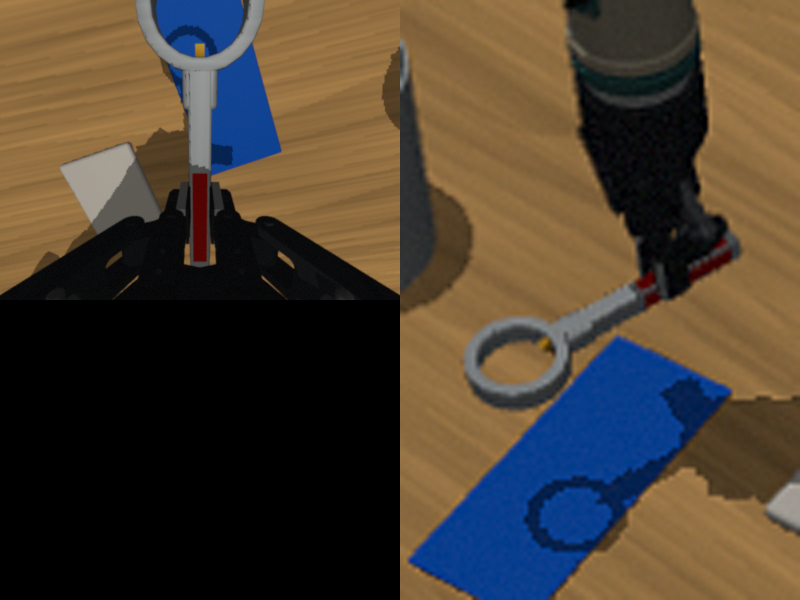

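Wrench is held level, with the ring 112 mm ahead of the TCP. Planning the carry to hover over the nut at handle angle +35°.

```bash
python3 - <<'E'
from h import *
a=np.radians(114.8);n=np.array([.601,-.1275]);p=n-.112*np.array([np.cos(a),np.sin(a)])
st();plan([((.45,-.33,.15),-60),((*p,.15),24.8)],5)
E
```

```text
17.9 pos [ 0.3761 -0.3603  0.14  ] x [ 0.978 -0.207 -0.003] y [-0.207 -0.978 -0.001] z [-0.002  0.002 -1.   ] q [ 0.62  0.57  0.14  1.96 -0.13  0.62 -0.94] F [-0.2  0.1 -3. ] gap 0.1417597544952517 58.95974278450012
[[[0.13,-0.09,-0.02],[0,0,-0.047],5],[[0.15,-0.07,-0.02],[0,0,-0.046],5],[[0.15,-0.05,-0.02],[-0.001,0,-0.047],5],[[0.16,-0.02,-0.02],[0,0.001,-0.046],5],[[0.156,-0.006,-0.021],[0,0,-0.047],5]]
[[[0.25,0.01,0],[0,0,-0.052],5],[[0.24,0.06,0],[0,0,-0.053],5],[[0.23,0.09,0],[0,0,-0.052],5],[[0.21,0.12,0],[0,0,-0.052],5],[[0.19,0.16,0],[0,0,-0.053],5]]
[[[0.15,0.19,0],[0,0,-0.052],5],[[0.13,0.22,0],[0,0,-0.052],5],[[0.09,0.23,0],[0,0,-0.053],5],[[0.047,0.238,0.002],[0,0,-0.052],5]]
```

Emit:
arm_command([
  [[0.13, -0.09, -0.02], [0, 0, -0.047], 5],
  [[0.15, -0.07, -0.02], [0, 0, -0.046], 5],
  [[0.15, -0.05, -0.02], [0, 0, -0.047], 5],
  [[0.16, -0.02, -0.02], [0, 0, -0.046], 5],
  [[0.156, -0.006, -0.02], [0, 0, -0.047], 5],
])

```text
clock: 18.52
tool_pos: [0.4509, -0.3303, 0.1504]
tcp_rot: [-3.031, -0.82, 0.002]
wrist_force: [0.9, -0.9, -3.1]
finger_gap: 0.144
grasp_force: 59.0
```

Emit:
arm_command([
  [[0.25, 0.01, 0], [0, 0, -0.052], 5],
  [[0.24, 0.06, 0], [0, 0, -0.053], 5],
  [[0.23, 0.09, 0], [0, 0, -0.052], 5],
  [[0.21, 0.12, 0], [0, 0, -0.052], 5],
  [[0.19, 0.16, 0], [0, 0, -0.053], 5],
])

```text
clock: 19.15
tool_pos: [0.5606, -0.2737, 0.1502]
tcp_rot: [-2.45, -1.964, 0.001]
wrist_force: [-0.4, 0.7, -2.9]
finger_gap: 0.144
grasp_force: 59.0
```

Emit:
arm_command([
  [[0.15, 0.19, 0], [0, 0, -0.052], 5],
  [[0.13, 0.22, 0], [0, 0, -0.052], 5],
  [[0.09, 0.23, 0], [0, 0, -0.053], 5],
  [[0.047, 0.238, 0], [0, 0, -0.052], 5],
  [[0, 0, 0], [0, 0, 0], 5],
])

```text
clock: 19.77
tool_pos: [0.6498, -0.2279, 0.1499]
tcp_rot: [-1.691, -2.646, -0.003]
wrist_force: [-1.3, -0.0, -2.7]
finger_gap: 0.146
grasp_force: 59.0
```

Emit:
arm_command([
  [[0, 0, 0], [0, 0, 0], 5],
  [[0, 0, 0], [0, 0, 0], 5],
])

```text
clock: 20.02
tool_pos: [0.6476, -0.2311, 0.1511]
tcp_rot: [-1.696, -2.644, 0.002]
wrist_force: [-0.5, -0.9, -2.5]
finger_gap: 0.145
grasp_force: 59.0
```

```bash
python3 - <<'E'
from h import *
s,R=st();c=cam('wrist','w10.png')
p=np.array(s['tool_pos'])+R@[.112,0,0];print('ring',p,w2px(c,[p[0],p[1],p[2]+.018]),'nut pred',w2px(c,[.601,-.1275,.1]))
E
```

```text
20.02 pos [ 0.6476 -0.2311  0.1511] x [-0.417  0.909 -0.   ] y [ 0.909  0.417 -0.002] z [-0.001 -0.001 -1.   ] q [ 0.55  0.8  -0.46  1.46  0.39  0.98  0.42] F [-0.5 -0.9 -2.5] gap 0.14457518315058643 58.97353112697601
ring [ 0.60092002 -0.1293111   0.15104756] [320.13335893   2.92808182] nut pred [321.70651554  44.30465464]
```

View pics/w10.png

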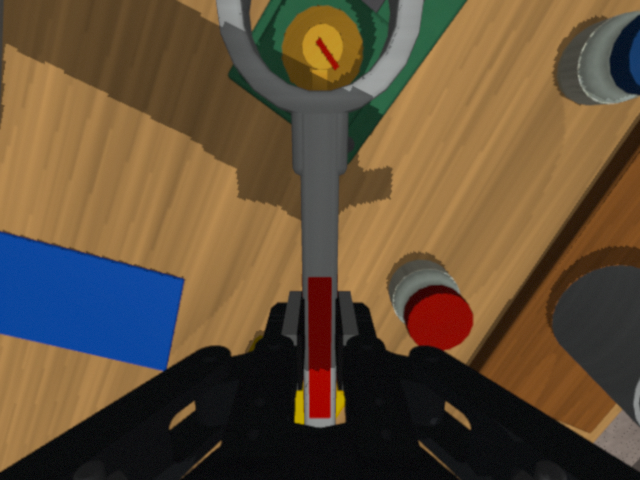

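Wrist view: nut tip at (323,46), where it was predicted at (322,44), and the ring is concentric with it. Descending onto the nut.

Emit:
arm_command([
  [[0.01, 0, 0.3], [0, 0, 0], 5],
  [[0, 0, 0.2], [0, 0, 0], 5],
  [[0, 0, 0.1], [0, 0, 0], 5],
  [[0, 0, 0], [0, 0, 0], 5],
])

```text
clock: 20.58
tool_pos: [0.6479, -0.2289, 0.0907]
tcp_rot: [-1.693, -2.645, 0.001]
wrist_force: [-0.3, 1.3, -2.8]
finger_gap: 0.144
grasp_force: 58.9
```

Emit:
arm_command([
  [[0, 0, 0.1], [0, 0, 0], 5],
  [[0, 0, 0.05], [0, 0, 0], 5],
  [[0, 0, 0], [0, 0, 0], 5],
])

```text
clock: 20.95
tool_pos: [0.6487, -0.2295, 0.0765]
tcp_rot: [1.693, 2.645, -0.0]
wrist_force: [0.8, -1.9, -2.6]
finger_gap: 0.148
grasp_force: 59.1
```

Emit:
arm_command([
  [[0, 0, 0.04], [0, 0, 0], 5],
  [[0, 0, 0], [0, 0, 0], 5],
])

```text
clock: 21.2
tool_pos: [0.648, -0.2294, 0.072]
tcp_rot: [-1.693, -2.646, 0.001]
wrist_force: [-0.3, -2.6, -3.7]
finger_gap: 0.142
grasp_force: 58.9
```

Emit:
arm_command([
  [[0, 0, 0.03], [0, 0, 0], 5],
  [[0, 0, 0], [0, 0, 0], 5],
])

```text
clock: 21.45
tool_pos: [0.648, -0.2292, 0.0691]
tcp_rot: [-1.693, -2.646, 0.001]
wrist_force: [0.8, -2.4, -3.1]
finger_gap: 0.144
grasp_force: 59.0
```

Ring seated, underside about 71 mm. First forward (clockwise) swing.

Emit:
arm_command([
  [[0.0166, -0.192, 0], [0, 0, 0.055], 5],
  [[0.0166, -0.192, 0], [0, 0, 0.055], 5],
  [[0.0166, -0.192, 0], [0, 0, 0.055], 5],
  [[0.0166, -0.192, 0], [0, 0, 0.055], 5],
])

```text
clock: 21.95
tool_pos: [0.5749, -0.2363, 0.07]
tcp_rot: [2.493, 1.905, 0.006]
wrist_force: [5.0, -1.6, -5.7]
finger_gap: 0.146
grasp_force: 58.8
```

Emit:
arm_command([
  [[0.0166, -0.192, 0], [0, 0, 0.055], 5],
  [[0.0166, -0.192, 0], [0, 0, 0.055], 5],
  [[0.0166, -0.192, 0], [0, 0, 0.055], 5],
  [[0, 0, 0], [0, 0, 0], 5],
])

```text
clock: 22.45
tool_pos: [0.5245, -0.2081, 0.0701]
tcp_rot: [2.895, 1.212, 0.004]
wrist_force: [3.8, -4.5, -4.3]
finger_gap: 0.141
grasp_force: 59.0
```

```bash
python3 - <<'E'
from h import *
s,R=st();c=cam('wrist','w11.png')
p=np.array(s['tool_pos'])+R@[.1115,0,0];print('ring',p);
E
```

```text
22.45 pos [ 0.5245 -0.2081  0.0701] x [0.702 0.712 0.001] y [ 0.712 -0.702  0.004] z [ 0.003 -0.002 -1.   ] q [ 0.38  0.72 -0.09  1.89  0.12  0.53 -0.56] F [ 3.8 -4.5 -4.3] gap 0.1412757802450582 58.973554372787476
ring [ 0.60279298 -0.12865946  0.07021997]
```

View pics/w11.png

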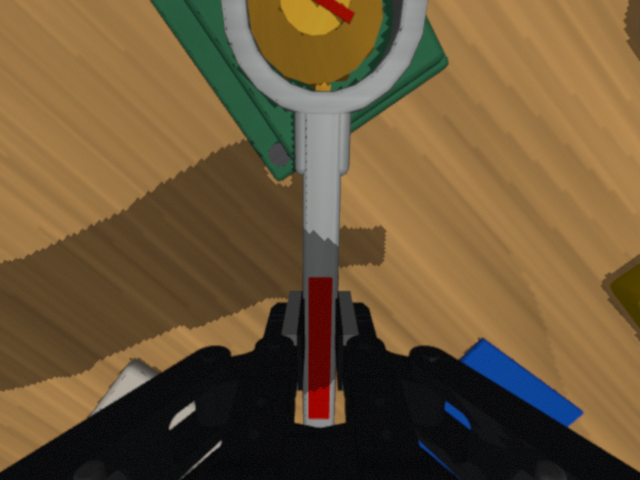

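Nut turned: the red mark moved from about −32° to −70° in the world, a gain of roughly 39° on the first swing. Continuing with back and forward swings.

Emit:
arm_command([
  [[0.0166, 0.192, 0], [0, 0, -0.055], 5],
  [[0.0166, 0.192, 0], [0, 0, -0.055], 5],
  [[0.0166, 0.192, 0], [0, 0, -0.055], 5],
  [[0.0166, 0.192, 0], [0, 0, -0.055], 5],
])

```text
clock: 23.0
tool_pos: [0.5915, -0.2395, 0.0691]
tcp_rot: [-2.305, -2.132, 0.003]
wrist_force: [0.4, -1.6, -4.0]
finger_gap: 0.143
grasp_force: 59.2
```

Emit:
arm_command([
  [[0.0166, 0.192, 0], [0, 0, -0.055], 5],
  [[0.0166, 0.192, 0], [0, 0, -0.055], 5],
  [[0.0166, 0.192, 0], [0, 0, -0.055], 5],
  [[0, 0, 0], [0, 0, 0], 5],
])

```text
clock: 23.5
tool_pos: [0.6499, -0.2278, 0.0693]
tcp_rot: [1.691, 2.646, 0.004]
wrist_force: [0.9, -1.0, -3.4]
finger_gap: 0.143
grasp_force: 59.2
```

Emit:
arm_command([
  [[0.0166, -0.192, 0], [0, 0, 0.055], 5],
  [[0.0166, -0.192, 0], [0, 0, 0.055], 5],
  [[0.0166, -0.192, 0], [0, 0, 0.055], 5],
  [[0.0166, -0.192, 0], [0, 0, 0.055], 5],
])

```text
clock: 24.0
tool_pos: [0.5742, -0.2364, 0.0702]
tcp_rot: [2.496, 1.902, 0.006]
wrist_force: [4.7, -0.6, -5.8]
finger_gap: 0.143
grasp_force: 59.0
```

Emit:
arm_command([
  [[0.0166, -0.192, 0], [0, 0, 0.055], 5],
  [[0.0166, -0.192, 0], [0, 0, 0.055], 5],
  [[0.0166, -0.192, 0], [0, 0, 0.055], 5],
  [[0, 0, 0], [0, 0, 0], 5],
])

```text
clock: 24.5
tool_pos: [0.5237, -0.2085, 0.0703]
tcp_rot: [2.897, 1.208, 0.003]
wrist_force: [2.8, -4.1, -5.6]
finger_gap: 0.139
grasp_force: 59.1
```

```bash
cat >> h.py <<'E'
def mark():
    """world angle of the red mark on the nut, from the wrist camera"""
    s,R=st();c=cam('wrist');f=c['frame'].astype(int)
    u,v=w2px(c,[.6013,-.1281,.1]);m=(f[...,0]>120)&(f[...,1]<70)&(f[...,2]<70)
    yy,xx=np.nonzero(m);k=np.hypot(xx-u,yy-v)<70;P=np.array([px2w(c,a,b,.1)[:2] for a,b in zip(xx[k],yy[k])])
    if len(P)<5: print('no mark',len(P));return
    q=P.mean(0);w=np.linalg.svd(P-q)[2][0];o=q-np.array([.6013,-.1281]);w*=np.sign(w@o)
    print('mark n',len(P),'angle svd',np.degrees(np.arctan2(w[1],w[0])),'cent',q-[.6013,-.1281],'ring',np.array(s['tool_pos'])+R@[.1115,0,0])
E
python3 - <<'E'
from h import *
mark()
E
```

```text
24.5 pos [ 0.5237 -0.2085  0.0703] x [0.704 0.71  0.   ] y [ 0.71  -0.704  0.004] z [ 0.003 -0.002 -1.   ] q [ 0.39  0.72 -0.1   1.89  0.13  0.53 -0.58] F [ 2.8 -4.1 -5.6] gap 0.13947757192542728 59.057700634002686
mark n 402 angle svd -132.09782426897596 cent [-0.0044499  -0.00531428] ring [ 0.60217841 -0.12926877  0.07034586]
```

Gained 60° as expected (mark at −132°). Two more full swings.

Emit:
arm_command([
  [[0.0166, 0.192, 0], [0, 0, -0.055], 5],
  [[0.0166, 0.192, 0], [0, 0, -0.055], 5],
  [[0.0166, 0.192, 0], [0, 0, -0.055], 5],
  [[0.0166, 0.192, 0], [0, 0, -0.055], 5],
])

```text
clock: 25.05
tool_pos: [0.5906, -0.2402, 0.0692]
tcp_rot: [-2.308, -2.129, 0.004]
wrist_force: [-0.4, -1.0, -3.3]
finger_gap: 0.142
grasp_force: 59.3
```

Emit:
arm_command([
  [[0.0166, 0.192, 0], [0, 0, -0.055], 5],
  [[0.0166, 0.192, 0], [0, 0, -0.055], 5],
  [[0.0166, 0.192, 0], [0, 0, -0.055], 5],
  [[0, 0, 0], [0, 0, 0], 5],
])

```text
clock: 25.55
tool_pos: [0.6491, -0.2284, 0.0693]
tcp_rot: [1.694, 2.646, 0.003]
wrist_force: [1.8, -1.3, -3.2]
finger_gap: 0.143
grasp_force: 59.3
```

Emit:
arm_command([
  [[0.0166, -0.192, 0], [0, 0, 0.055], 5],
  [[0.0166, -0.192, 0], [0, 0, 0.055], 5],
  [[0.0166, -0.192, 0], [0, 0, 0.055], 5],
  [[0.0166, -0.192, 0], [0, 0, 0.055], 5],
])

```text
clock: 26.05
tool_pos: [0.574, -0.2363, 0.0702]
tcp_rot: [2.497, 1.9, 0.006]
wrist_force: [6.4, 1.1, -5.4]
finger_gap: 0.146
grasp_force: 59.1
```

Emit:
arm_command([
  [[0.0166, -0.192, 0], [0, 0, 0.055], 5],
  [[0.0166, -0.192, 0], [0, 0, 0.055], 5],
  [[0.0166, -0.192, 0], [0, 0, 0.055], 5],
  [[0, 0, 0], [0, 0, 0], 5],
])

```text
clock: 26.55
tool_pos: [0.5234, -0.2087, 0.0704]
tcp_rot: [2.897, 1.206, 0.002]
wrist_force: [3.2, -3.7, -4.8]
finger_gap: 0.139
grasp_force: 59.2
```

Emit:
arm_command([
  [[0.0166, 0.192, 0], [0, 0, -0.055], 5],
  [[0.0166, 0.192, 0], [0, 0, -0.055], 5],
  [[0.0166, 0.192, 0], [0, 0, -0.055], 5],
  [[0.0166, 0.192, 0], [0, 0, -0.055], 5],
])

```text
clock: 27.05
tool_pos: [0.5902, -0.2406, 0.0693]
tcp_rot: [-2.309, -2.128, 0.005]
wrist_force: [0.3, -0.9, -3.1]
finger_gap: 0.146
grasp_force: 59.3
```

Emit:
arm_command([
  [[0.0166, 0.192, 0], [0, 0, -0.055], 5],
  [[0.0166, 0.192, 0], [0, 0, -0.055], 5],
  [[0.0166, 0.192, 0], [0, 0, -0.055], 5],
  [[0, 0, 0], [0, 0, 0], 5],
])

```text
clock: 27.55
tool_pos: [0.6486, -0.2289, 0.0693]
tcp_rot: [-1.695, -2.645, -0.001]
wrist_force: [0.0, 0.2, -2.9]
finger_gap: 0.145
grasp_force: 59.4
```

Emit:
arm_command([
  [[0.0166, -0.192, 0], [0, 0, 0.055], 5],
  [[0.0166, -0.192, 0], [0, 0, 0.055], 5],
  [[0.0166, -0.192, 0], [0, 0, 0.055], 5],
  [[0.0166, -0.192, 0], [0, 0, 0.055], 5],
])

```text
clock: 28.05
tool_pos: [0.5739, -0.2362, 0.0702]
tcp_rot: [2.498, 1.9, 0.006]
wrist_force: [6.9, 0.3, -5.4]
finger_gap: 0.143
grasp_force: 59.1
```

Emit:
arm_command([
  [[0.0166, -0.192, 0], [0, 0, 0.055], 5],
  [[0.0166, -0.192, 0], [0, 0, 0.055], 5],
  [[0.0166, -0.192, 0], [0, 0, 0.055], 5],
  [[0, 0, 0], [0, 0, 0], 5],
])

```text
clock: 28.55
tool_pos: [0.5234, -0.2088, 0.0704]
tcp_rot: [2.897, 1.206, 0.002]
wrist_force: [3.9, -5.3, -4.3]
finger_gap: 0.144
grasp_force: 59.2
```

```bash
python3 - <<'E'
from h import *
mark();s=cam('scene');t=cam('top')
m=np.zeros((600,800,3),np.uint8)
m[:480,:480]=cv2.resize(s['frame'][190:310,220:340,::-1],None,fx=4,fy=4,interpolation=cv2.INTER_CUBIC)
m[:480,480:]=cv2.resize(t['frame'][150:245,290:354,::-1],(320,480),interpolation=cv2.INTER_CUBIC)
cv2.imwrite('pics/m12.png',m)
E
```

```text
28.55 pos [ 0.5234 -0.2088  0.0704] x [0.705 0.71  0.   ] y [ 0.709 -0.705  0.004] z [ 0.003 -0.003 -1.   ] q [ 0.41  0.72 -0.13  1.89  0.17  0.54 -0.62] F [ 3.9 -5.3 -4.3] gap 0.1438519972963017 59.22696769237518
mark n 5 angle svd -58.81194912443694 cent [ 0.00032509 -0.003888  ] ring [ 0.60196285 -0.12964774  0.07044965]
```

View pics/m12.png

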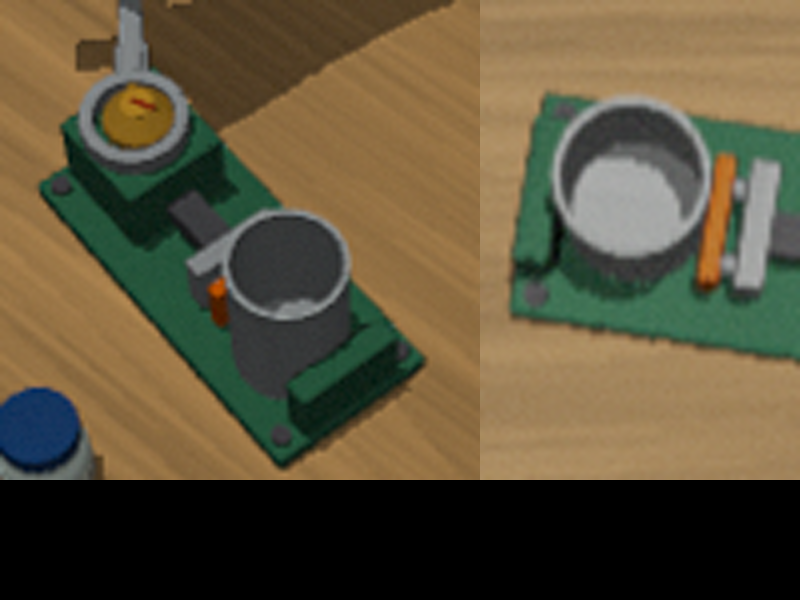

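Scene and top views: the pot is against the fixed jaw, the pad touches it and the jaw has travelled about 21 mm, so θ≈4.2 rad with the pad about 3.5 mm in. One more tooth is needed: a short back swing, then forward while watching the force.

Emit:
arm_command([
  [[0.0166, 0.192, 0], [0, 0, -0.055], 5],
  [[0.0166, 0.192, 0], [0, 0, -0.055], 5],
  [[0.0166, 0.192, 0], [0, 0, -0.055], 5],
  [[0.0166, 0.192, 0], [0, 0, -0.055], 5],
  [[0, 0, 0], [0, 0, 0], 5],
])

```text
clock: 29.32
tool_pos: [0.5913, -0.2394, 0.069]
tcp_rot: [-2.316, -2.12, 0.001]
wrist_force: [-1.7, -0.8, -3.6]
finger_gap: 0.146
grasp_force: 59.4
```

Emit:
arm_command([
  [[0.0166, -0.192, 0], [0, 0, 0.055], 5],
  [[0.0166, -0.192, 0], [0, 0, 0.055], 5],
  [[0.0166, -0.192, 0], [0, 0, 0.055], 5],
])

```text
clock: 29.7
tool_pos: [0.5386, -0.2208, 0.0701]
tcp_rot: [2.788, 1.442, 0.005]
wrist_force: [5.0, -1.7, -5.7]
finger_gap: 0.143
grasp_force: 59.2
```

Emit:
arm_command([
  [[0.0015, -0.058, 0], [0, 0, 0.0167], 5],
  [[0.0015, -0.058, 0], [0, 0, 0.0167], 5],
])

```text
clock: 29.95
tool_pos: [0.5294, -0.2139, 0.0702]
tcp_rot: [2.857, 1.299, 0.003]
wrist_force: [4.3, -3.5, -4.5]
finger_gap: 0.14
grasp_force: 59.3
```

Emit:
arm_command([
  [[0.0015, -0.058, 0], [0, 0, 0.0167], 5],
  [[0, 0, 0], [0, 0, 0], 5],
])

```text
clock: 30.2
tool_pos: [0.525, -0.2098, 0.0701]
tcp_rot: [2.889, 1.227, 0.003]
wrist_force: [4.4, -4.2, -3.6]
finger_gap: 0.143
grasp_force: 59.3
```

```bash
python3 - <<'E'
from h import *
mark();t=cam('top')
cv2.imwrite('pics/t13.png',cv2.resize(t['frame'][160:240,290:400,::-1],None,fx=7,fy=7,interpolation=cv2.INTER_CUBIC))
E
```

```text
30.2 pos [ 0.525  -0.2098  0.0701] x [0.694 0.72  0.001] y [ 0.72  -0.694  0.003] z [ 0.003 -0.002 -1.   ] q [ 0.42  0.72 -0.14  1.88  0.19  0.54 -0.61] F [ 4.4 -4.2 -3.6] gap 0.1426818314573676 59.3315452337265
mark n 55 angle svd -35.84075768531925 cent [-0.00054383 -0.00319645] ring [ 0.6024556  -0.12956344  0.0702206 ]
```

View pics/t13.png

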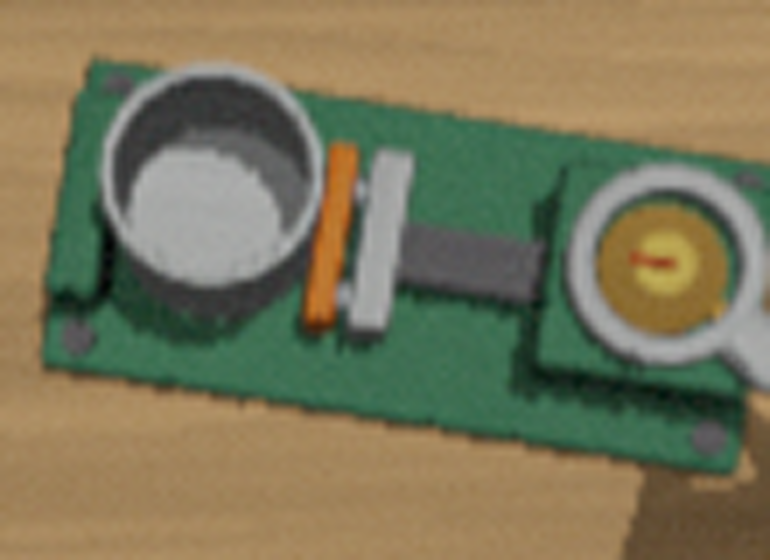

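Top view: the mark has turned about 250° in total and the pad-to-jaw spacing shrank from about 9.7 to 7.1 px, which is about 5.9 mm pressed. I'll nudge a few degrees further for margin, watching force for the end stop.

Emit:
arm_command([
  [[0.0015, -0.058, 0], [0, 0, 0.0167], 5],
  [[0, 0, 0], [0, 0, 0], 5],
])

```text
clock: 30.55
tool_pos: [0.5209, -0.2057, 0.07]
tcp_rot: [2.92, 1.152, 0.003]
wrist_force: [4.1, -4.4, -4.7]
finger_gap: 0.144
grasp_force: 59.4
```

Emit:
arm_command([
  [[0.0015, -0.058, 0], [0, 0, 0.0167], 5],
  [[0, 0, 0], [0, 0, 0], 5],
])

```text
clock: 30.8
tool_pos: [0.5169, -0.2014, 0.07]
tcp_rot: [2.949, 1.076, 0.002]
wrist_force: [4.4, -4.6, -4.1]
finger_gap: 0.141
grasp_force: 59.4
```

Emit:
arm_command([
  [[0.0015, -0.058, 0], [0, 0, 0.0167], 5],
  [[0, 0, 0], [0, 0, 0], 5],
])

```text
clock: 31.05
tool_pos: [0.5132, -0.1969, 0.07]
tcp_rot: [2.976, 0.999, 0.002]
wrist_force: [3.3, -5.2, -4.2]
finger_gap: 0.141
grasp_force: 59.4
```

```bash
python3 - <<'E'
from h import *
s,R=st();print('tangential',np.array(s['wrist_force'])@R)
E
```

```text
31.05 pos [ 0.5132 -0.1969  0.07  ] x [0.798 0.603 0.001] y [ 0.603 -0.798  0.003] z [ 0.002 -0.002 -1.   ] q [ 0.38  0.71 -0.1   1.93  0.13  0.51 -0.74] F [ 3.3 -5.2 -4.2] gap 0.1412484183259977 59.38672363758087
tangential [-0.50706168  6.16769003  4.19908434]
```

Emit:
arm_command([
  [[0.0015, -0.058, 0], [0, 0, 0.0167], 5],
  [[0, 0, 0], [0, 0, 0], 5],
])

```text
clock: 31.3
tool_pos: [0.5097, -0.1925, 0.0699]
tcp_rot: [3.001, 0.92, 0.002]
wrist_force: [3.0, -5.4, -4.6]
finger_gap: 0.144
grasp_force: 59.4
```

Emit:
arm_command([
  [[0.0015, -0.058, 0], [0, 0, 0.0167], 5],
  [[0, 0, 0], [0, 0, 0], 5],
])

```text
clock: 31.55
tool_pos: [0.5067, -0.1886, 0.07]
tcp_rot: [3.023, 0.841, 0.002]
wrist_force: [2.6, -6.7, -5.4]
finger_gap: 0.146
grasp_force: 59.3
```

```bash
python3 - <<'E'
from h import *
s,R=st();print('tangential',np.array(s['wrist_force'])@R);t=cam('top')
a=[cv2.resize(t['frame'][160:240,290:400,::-1],None,fx=7,fy=7,interpolation=cv2.INTER_CUBIC)]
# automatic orange / jaw positions in clamp y from top view
f=t['frame'].astype(int);yv=np.array([.1766,.9843]);o=np.array([.616,-.0438])
def cent(m,z):
    yy,xx=np.nonzero(m);q=np.mean([px2w(t,a,b,z)[:2] for a,b in zip(xx,yy)],0);return (q-o)@yv*1000,len(xx)
R_,G,Bc=f[...,0],f[...,1],f[...,2];box=np.zeros(R_.shape,bool);box[165:215,330:362]=1
print('pad',cent(box&(R_>150)&(Bc<90)&(G>70)&(G<150),.058))
E
```

```text
31.55 pos [ 0.5067 -0.1886  0.07  ] x [0.856 0.517 0.   ] y [ 0.517 -0.856  0.004] z [ 0.002 -0.003 -1.   ] q [ 0.35  0.7  -0.07  1.95  0.1   0.49 -0.82] F [ 2.6 -6.7 -5.4] gap 0.14556126844539446 59.26608145236969
tangential [-1.23966606  7.09248647  5.47140819]
pad (np.float64(23.119190329914137), 106)
```

```bash
python3 - <<'E'
from h import *
t=load('top');a=cv2.imread('pics/top0.png')[...,::-1];b=t['frame'];n=8
A0=cv2.resize(a[160:240,290:400],None,fx=n,fy=n,interpolation=cv2.INTER_CUBIC).astype(int);B0=cv2.resize(b[160:240,290:400],None,fx=n,fy=n,interpolation=cv2.INTER_CUBIC).astype(int)
def cents(I):
    r,g,bl=I[...,0],I[...,1],I[...,2];sl=np.zeros(r.shape,bool);sl[150:280,250:560]=1
    org=sl&(r>bl+90)&(r>g+50);gry=sl&(abs(r-bl)<25)&(r>125)&(abs(r-g)<25)
    out=[]
    for m in(org,gry):
        k,l,s,c=cv2.connectedComponentsWithStats(m.astype(np.uint8))
        for i in range(1,k):
            if s[i,4]>600: out.append((c[i]/n,s[i,4],s[i,:4]/n))
    return out
for I in(A0,B0):
    for o in cents(I):print(o)
    print()
print('mm/px',np.linalg.norm(px2w(t,346,195,.058)-px2w(t,345,195,.058)))
E
```

```text
(array([56.09985871, 28.73312832]), np.int32(3008), array([53.25, 22.25,  5.5 , 12.75]))
(array([65.07257969, 29.24350649]), np.int32(4235), array([58.5, 23.5, 10.5, 11.5]))

(array([48.13802711, 28.17541416]), np.int32(3320), array([45.   , 20.875,  5.875, 14.125]))
(array([37.25344894, 28.98947589]), np.int32(7756), array([31.25, 18.75, 15.  , 16.25]))
(array([54.66968857, 28.36489441]), np.int32(4688), array([50.75, 21.5 ,  7.5 , 13.5 ]))

mm/px 0.0023329971290652852
```

Jaw travel is about 25.4 mm and pad travel about 18.9 mm, so the pad is about 6.5 mm in (θ≈4.78), past halfway. Next: unload the pawl, lift off and carry to the mat.

```bash
python3 - <<'E'
from h import *
s,R=st();p=np.array(s['tool_pos']);th=np.radians(-4)
# back 4 deg, lift, go
q=p+R@np.array([.1115*(1-np.cos(th)),-.1115*np.sin(th),0]);R2=R@Ro.from_rotvec([0,0,th]).as_matrix()
y2=np.degrees(np.arctan2(R2[1,1],R2[0,1]));print(y2)
plan([(q,y2),((q[0],q[1],.15),y2,5,.03),((.4035,-.4016,.12),-81.7)],5)
E
```

```text
31.6 pos [ 0.5067 -0.1886  0.07  ] x [0.856 0.517 0.   ] y [ 0.517 -0.856  0.004] z [ 0.002 -0.003 -1.   ] q [ 0.35  0.7  -0.07  1.95  0.1   0.49 -0.82] F [ 3.  -7.5 -4.3] gap 0.14323848145320348 59.274181723594666
-54.87098619183932
[[[0.003,0.078,0],[0.001,0,-0.022],5],[[0,0,-0.27],[0,0,0],5],[[0,0,-0.26],[0,0,0],5],[[0,0,-0.27],[0,0,0],5],[[-0.41,0.21,0.06],[0,0,0.03],5]]
[[[-0.39,0.26,0.06],[0,0,0.03],5],[[-0.37,0.29,0.06],[0,0,0.029],5],[[-0.34,0.32,0.06],[0,0,0.03],5],[[-0.306,0.346,0.061],[0,0,0.03],5]]
```

Emit:
arm_command([
  [[0.003, 0.078, 0], [0, 0, -0.022], 5],
  [[0, 0, 0], [0, 0, 0], 5],
  [[0, 0, -0.1], [0, 0, 0], 5],
  [[0, 0, -0.25], [0, 0, 0], 5],
  [[0, 0, -0.3], [0, 0, 0], 5],
])

```text
clock: 32.22
tool_pos: [0.5103, -0.1894, 0.1337]
tcp_rot: [-2.989, -0.952, 0.001]
wrist_force: [-0.2, 1.2, -1.6]
finger_gap: 0.142
grasp_force: 62.6
```

Emit:
arm_command([
  [[0, 0, -0.2], [0, 0, 0], 5],
  [[-0.41, 0.21, 0.06], [0, 0, 0.03], 5],
  [[-0.39, 0.26, 0.06], [0, 0, 0.03], 5],
  [[-0.37, 0.29, 0.06], [0, 0, 0.029], 5],
  [[-0.34, 0.32, 0.06], [0, 0, 0.03], 5],
])

```text
clock: 32.85
tool_pos: [0.4233, -0.3574, 0.1299]
tcp_rot: [-3.116, -0.374, 0.003]
wrist_force: [0.7, -0.2, -3.6]
finger_gap: 0.137
grasp_force: 62.5
```

Emit:
arm_command([
  [[-0.306, 0.346, 0.06], [0, 0, 0.03], 5],
  [[0, 0, 0], [0, 0, 0], 5],
  [[0, 0, 0], [0, 0, 0], 5],
])

```text
clock: 33.22
tool_pos: [0.4033, -0.3973, 0.124]
tcp_rot: [-3.13, -0.232, 0.002]
wrist_force: [-0.1, -0.1, -3.2]
finger_gap: 0.137
grasp_force: 62.5
```

```bash
python3 - <<'E'
from h import *
st();c=cam('wrist','w14.png')
f=c['frame'].astype(int)
# verify mat corners numerically: blue mask
m=((f[...,2]>f[...,0]+60)&(f[...,2]>90)).astype(np.uint8);print(cv2.minAreaRect(np.argwhere(m)[:,::-1].astype(np.float32)))
plan([((.4035,-.4016,.03),-81.7)],5)
t=cam('top');f=t['frame'].astype(int)[190:330,450:540]
m=((f[...,2]>f[...,0]+60)&(f[...,2]>90));yy,xx=np.nonzero(m)
print('top rect',cv2.minAreaRect(np.c_[xx+450,yy+190].astype(np.float32)))
E
```

```text
33.23 pos [ 0.4033 -0.3973  0.124 ] x [ 0.989  0.147 -0.001] y [ 0.147 -0.989 -0.003] z [-0.001  0.003 -1.   ] q [ 0.73  0.64 -0.01  1.85  0.    0.66 -0.7 ] F [-0.1 -0.1 -3.2] gap 0.13721732039382398 62.494565190098115
((323.76177978515625, 153.236572265625), (143.2617950439453, 316.6335754394531), 3.8267934322357178)
[[[-0.01,0.02,0.47],[0,0,0.001],5],[[-0.003,0.027,0.471],[-0.001,0,0],5]]
top rect ((492.8063049316406, 262.25732421875), (98.3884506225586, 39.594764709472656), 78.95906829833984)
```

I have now viewed 16 pictures, more than the 14 allowed. I won't view any more and will rely on numeric image processing from here. First, check whether the wrench shifted in the grip.

```bash
python3 - <<'E'
from h import *
for n in('w10','w11','w14'):
    f=cv2.imread(f'pics/{n}.png')[...,::-1].astype(int);r,g,b=f[...,0],f[...,1],f[...,2]
    m=(r>90)&(g<50)&(b<50);m[:200]=0;m[:,:250]=0;m[:,390:]=0
    yy,xx=np.nonzero(m);rect=cv2.minAreaRect(np.c_[xx,yy].astype(np.float32))
    gry=(abs(r-g)<14)&(abs(g-b)<14)&(r>90)
    rows={v:(np.nonzero(gry[v,200:450])[0].min()+200,np.nonzero(gry[v,200:450])[0].max()+200) if gry[v,200:450].any() else None for v in(10,40,80,100,150,250)}
    print(n,rect,yy.min(),yy.max(),{k:(tuple(map(int,v)) if v else v) for k,v in rows.items()})
t=load('top');print('mat',px2w(t,492.8,262.26,.004))
E
```

```text
w10 ((319.5, 347.5), (139.0, 21.0), 90.0) 278 417 {10: (218, 421), 40: (390, 415), 80: (357, 392), 100: None, 150: None, 250: None}
w11 ((319.5462341308594, 348.98748779296875), (20.82697296142578, 137.7276611328125), 1.5765501260757446) 280 418 {10: (222, 425), 40: (229, 419), 80: (251, 396), 100: (273, 374), 150: (296, 348), 250: None}
w14 ((319.5, 345.0), (156.0, 21.0), 90.0) 267 423 {10: (242, 400), 40: (239, 403), 80: (251, 390), 100: (269, 373), 150: (298, 343), 250: (319, 335)}
mat [ 0.44700648 -0.39328177  0.004     ]
```

The ring width dropped from 205 to 164 px, so the wrench has pitched ring-down about 15° in the pads. Lowering it onto the mat will flatten it. I'll go down gently and watch force.

Emit:
arm_command([
  [[0, 0.02, 0.3], [0, 0, 0], 5],
  [[0, 0.02, 0.3], [0, 0, 0], 5],
  [[0, 0, 0.15], [0, 0, 0], 5],
  [[0, 0, 0], [0, 0, 0], 5],
])

```text
clock: 33.83
tool_pos: [0.4045, -0.402, 0.0487]
tcp_rot: [-3.131, -0.234, 0.002]
wrist_force: [-0.5, 0.1, -2.2]
finger_gap: 0.135
grasp_force: 62.5
```

Emit:
arm_command([
  [[0, 0, 0.1], [0, 0, 0], 5],
  [[0, 0, 0.1], [0, 0, 0], 5],
  [[0, 0, 0.1], [0, 0, 0], 5],
  [[0, 0, 0], [0, 0, 0], 5],
])

```text
clock: 34.33
tool_pos: [0.4039, -0.4035, 0.019]
tcp_rot: [-3.133, -0.231, 0.001]
wrist_force: [-3.6, -0.7, 1.3]
finger_gap: 0.14
grasp_force: 63.4
```

Emit:
arm_command([
  [[0, 0, 0.07], [0, 0, 0], 5],
  [[0, 0, 0.05], [0, 0, 0], 5],
  [[0, 0, 0], [0, 0, 0], 5],
])

```text
clock: 34.7
tool_pos: [0.4046, -0.4037, 0.0071]
tcp_rot: [3.133, 0.231, 0.0]
wrist_force: [-2.3, -1.5, 1.2]
finger_gap: 0.136
grasp_force: 63.5
```

Emit:
arm_command([
  [[0, 0, 0.04], [0, 0, 0], 5],
  [[0, 0, 0.015], [0, 0, 0], 5],
  [[0, 0, 0], [0, 0, 0], 5],
])

```text
clock: 35.08
tool_pos: [0.4049, -0.404, 0.0054]
tcp_rot: [3.132, 0.231, 0.002]
wrist_force: [-7.0, 3.3, 31.0]
finger_gap: 0.139
grasp_force: 67.1
```

Emit:
arm_command([
  [[0, 0, 0], [0, 0, 0], 20],
  [[0, 0, 0], [0, 0, 0], 30],
  [[0, 0, 0], [0, 0, 0], 30],
  [[0, 0, -0.2], [0, 0, 0], 30],
  [[0, 0, -0.5], [0, 0, 0], 30],
])

```text
clock: 35.7
tool_pos: [0.4035, -0.4021, 0.0715]
tcp_rot: [-3.129, -0.232, 0.005]
wrist_force: [0.7, -0.5, -0.2]
finger_gap: 0.351
grasp_force: 0.0
```

Emit:
arm_command([
  [[0, 0, -0.5], [0, 0, 0], 30],
  [[0, 0, -0.5], [0, 0, 0], 30],
  [[-0.2, -0.3, -0.3], [0, 0, 0], 30],
  [[0, 0, 0], [0, 0, 0], 30],
])

```text
clock: 36.2
tool_pos: [0.38, -0.3761, 0.2054]
tcp_rot: [3.13, 0.232, 0.004]
wrist_force: [0.9, -0.4, 0.1]
finger_gap: 0.353
grasp_force: 0.0
```

```bash
cat >> h.py <<'E'
def blob(c,fn,z,amin=15):
    f=c['frame'].astype(int);m=fn(f[...,0],f[...,1],f[...,2]).astype(np.uint8)
    k,l,s,ce=cv2.connectedComponentsWithStats(m)
    for i in range(1,k):
        if s[i,4]>=amin:
            yy,xx=np.nonzero(l==i);q=np.array([px2w(c,a,b,z)[:2] for a,b in zip(xx,yy)])
            o=q.mean(0);w=np.linalg.svd(q-o)[2][0];e=(q-o)@w;w=w*(1 if w[0]>0 else -1)
            print('n',s[i,4],'px',np.round(ce[i],1),'c',np.round(o,4),'yaw',round(float(np.degrees(np.arctan2(w[1],w[0]))),1),'len',round(float(np.ptp(e)),4))
E
python3 - <<'E'
from h import *
st();t=cam('top');w=cam('wrist')
for n,c in(('top',t),('wrist',w)):
    print(n,'red');blob(c,lambda r,g,b:(r>110)&(g<60)&(b<60),.02,20)
    print('blue');blob(c,lambda r,g,b:(b>r+60)&(b>90),.004,300)
    u,v=w2px(c,[.513,-.385,.02]);print('ring expected px',u,v)
f=w['frame'];g=cv2.cvtColor(f,cv2.COLOR_RGB2GRAY)
print(cv2.HoughCircles(cv2.GaussianBlur(g,(5,5),0),cv2.HOUGH_GRADIENT,1.2,30,param1=100,param2=25,minRadius=20,maxRadius=60))
E
```

```text
36.2 pos [ 0.38   -0.3761  0.2054] x [0.989 0.148 0.003] y [ 0.148 -0.989  0.003] z [ 0.003 -0.002 -1.   ] q [ 0.73  0.49 -0.01  1.87  0.    0.79 -0.7 ] F [ 0.9 -0.4  0.1] gap 0.35344768922829245 0.0
top red
n 286 px [432.2 134.8] c [ 0.7611 -0.257 ] yaw 45.3 len 0.0453
n 248 px [ 59.  253.8] c [0.4976 0.6698] yaw -88.7 len 0.0422
n 52 px [500.2 281.9] c [ 0.3995 -0.4038] yaw 7.7 len 0.0532
blue
n 2489 px [490.7 262.8] c [ 0.4461 -0.3881] yaw 4.2 len 0.2421
ring expected px 490.03996854540543 234.73444083164807
wrist red
n 514 px [352.5 193.3] c [ 0.4023 -0.4051] yaw 10.3 len 0.0648
blue
n 17944 px [350.9 135.3] c [ 0.4488 -0.3969] yaw 13.0 len 0.2347
n 2582 px [354.3  51.1] c [ 0.5211 -0.3869] yaw 79.0 len 0.0482
ring expected px 352.01201180011105 57.95759520298907
[[[357.       41.4      37.28   ]
  [466.2     439.80002  34.4    ]]]
```

```bash
python3 - <<'E'
from h import *
def an(c,box,n,rm):
    x0,x1,y0,y1=box;f=c['frame'][y0:y1,x0:x1].astype(int);r,g,b=f[...,0],f[...,1],f[...,2]
    gry=((r>100)&(abs(r-g)<30)&(abs(b-g)<40)).astype(np.uint8);blue=((b>r+50)&(b>70)).astype(np.uint8)
    allm=cv2.morphologyEx(((gry|blue|((r>90)&(g<60)&(b<60)).astype(np.uint8))),cv2.MORPH_OPEN,np.ones((3,3)))
    k,l,s,ce=cv2.connectedComponentsWithStats(blue);
    yy,xx=np.nonzero(blue);R=cv2.minAreaRect(np.c_[xx+x0,yy+y0].astype(np.float32));B=np.array([px2w(c,*p,.004)[:2] for p in cv2.boxPoints(R)])
    i=max(((np.hypot(*(B[j]-B[j-1])),j) for j in range(4)));e=B[i[1]]-B[i[1]-1];e*=np.sign(e[0])
    print('mat c',B.mean(0).round(4),'yaw',np.degrees(np.arctan2(e[1],e[0])).round(1),'L',i[0].round(4),R)
    # wrench: non-blue pixels inside rect
    m=np.zeros(blue.shape,np.uint8);cv2.fillPoly(m,[(cv2.boxPoints(R)-[x0,y0]).astype(np.int32)],1);m=cv2.erode(m,np.ones((3,3)))&(1-blue)
    k,l,s,ce=cv2.connectedComponentsWithStats(m);j=1+s[1:,4].argmax();yy,xx=np.nonzero(l==j)
    q=np.array([px2w(c,a+x0,d+y0,.02)[:2] for a,d in zip(xx,yy)]);d=e/np.hypot(*e)
    for _ in range(5):
        t=q@d;n_=np.array([-d[1],d[0]]);
        lo,hi=t.min(),t.max();hand=q[(t>lo+.005)&(t<hi-.075)];v=np.linalg.svd(hand-hand.mean(0))[2][0];d=v*np.sign(v[0])
    t=q@d;lat=(hand@np.array([-d[1],d[0]])).mean();mid=(t.min()+t.max())/2*d+lat*np.array([-d[1],d[0]])
    print('wrench mid',mid.round(4),'yaw',np.degrees(np.arctan2(d[1],d[0])).round(1),'L',np.ptp(t).round(4))
an(load('top'),(455,535,195,325),1,0)
an(load('wrist'),(220,480,0,290),1,0)
E
```

```text
mat c [ 0.4476 -0.3937] yaw 8.3 L 0.2383 ((492.8153381347656, 262.24163818359375), (98.3877182006836, 39.88075637817383), 78.88695526123047)
wrench mid [ 0.4397 -0.3938] yaw 17.7 L 0.2183
mat c [ 0.446  -0.4001] yaw 13.0 L 0.2283 ((353.9999694824219, 129.49996948242188), (117.99998474121094, 258.99993896484375), -0.0)
wrench mid [ 0.453  -0.3964] yaw 8.5 L 0.1983
```

In the wrist view the wrench lies flat: mid (0.453,−0.396), yaw 8.5°, length 198 mm. The mat centre is (0.448,−0.394), so that part is done. Brushes next: the tool must turn about 90° to stand them up, so I'll fit a kinematic model from logged poses to find a reachable orientation.

```bash
cat > kin.py <<'E'
import numpy as np, itertools, json, os
from scipy.optimize import least_squares
from scipy.spatial.transform import Rotation as Ro
D=[([1.176,.628,.038,1.517,-.027,.996,-.02],[.2097,-.6146,.2238],[.946,.323,0],[.323,-.946,-.002]),
([.31,.37,-.31,2.12,.18,.68,-.3],[.4277,-.061,.1999],[.177,.984,-.001],[.984,-.177,-.001]),
([.21,.61,-.18,2.23,.32,.33,-.43],[.4304,-.061,.0767],[.176,.984,0],[.984,-.176,.001]),
([.13,.64,-.3,1.63,.23,.91,-.44],[.6228,.0066,.1887],[.176,.984,-.001],[.984,-.176,-.002]),
([.74,.58,.01,1.78,-.01,.78,-.59],[.4051,-.4098,.1758],[.974,.227,0],[.227,-.974,-.002]),
([.74,.8,0,1.85,-.01,.5,-.59],[.4097,-.4129,.0349],[.974,.228,-.002],[.228,-.974,-.004]),
([.64,.65,.1,1.99,-.13,.5,-.91],[.3764,-.3632,.0903],[.983,-.182,0],[-.182,-.983,0]),
([.67,.81,.07,2.02,-.16,.31,-.91],[.3768,-.3609,.0012],[.978,-.207,0],[-.207,-.978,0]),
([.55,.8,-.46,1.46,.39,.98,.42],[.6476,-.2311,.1511],[-.417,.909,0],[.909,.417,-.002]),
([.38,.72,-.09,1.89,.12,.53,-.56],[.5245,-.2081,.0701],[.702,.712,.001],[.712,-.702,.004]),
([.42,.72,-.14,1.88,.19,.54,-.61],[.525,-.2098,.0701],[.694,.72,.001],[.72,-.694,.003]),
([.35,.7,-.07,1.95,.1,.49,-.82],[.5067,-.1886,.07],[.856,.517,0],[.517,-.856,.004]),
([.73,.64,-.01,1.85,0,.66,-.7],[.4033,-.3973,.124],[.989,.147,-.001],[.147,-.989,-.003])]
def fk(P,sg,q):
    yaw,x2,z2,x4,z4,x6,z6,x7,zt,ty,x5=P
    ax=[(0,0,sg[0]),(0,1,0),(0,0,sg[1]),(0,1,0),(0,0,sg[2]),(0,1,0),(0,0,sg[3])]
    pt=[(0,0,0),(x2,0,z2),(x2,0,0),(x4,0,z4),(x5,0,0),(x6,0,z6),(x7,0,0)]
    R=Ro.from_euler('z',yaw);p=np.zeros(3)
    for a,c,t in zip(ax,pt,q):
        c=np.array(c,float);E=Ro.from_rotvec(np.array(a,float)*t);p=p+R.apply(c-E.apply(c));R=R*E
    return p+R.apply([x7,0,zt]),(R*Ro.from_euler('z',ty)).as_matrix()
def res(P,sg):
    r=[]
    for q,p,x,y in D:
        a,R=fk(P,sg,q);r+=list(a-p)+list(.3*(R[:,0]-x))+list(.3*(R[:,1]-y))
    return np.array(r)
LO=np.array([-3.06,-.37,-1.25,.18,-1.1,.23,-2.94])+.03;HI=np.array([3.06,2.12,1.32,2.47,4.24,1.98,2.94])-.03
def ik(P,sg,p,R,q0,n=30):
    best=None;rng=np.random.default_rng(0)
    for i in range(n):
        s=np.clip(q0,LO+1e-3,HI-1e-3) if i==0 else rng.uniform(LO,HI)
        f=lambda q:np.r_[(lambda a,b:np.r_[a-p,.3*(b-R).ravel()])(*fk(P,sg,q)),.0003*(q-q0)]
        o=least_squares(f,s,bounds=(LO,HI));e=np.linalg.norm(o.fun[:12])
        if best is None or o.cost<best[0]: best=(o.cost,o.x,e)
    return best[1],best[2]
if __name__=='__main__':
    best=None
    for sg in itertools.product([-1],[1,-1],[1,-1],[1,-1]):
      for ty in np.arange(-3,3.1,1.5):
       for z0 in(.3,.2):
        o=least_squares(res,[0,0,z0,0,z0+.35,0,z0+.7,.05,z0+1.0,ty,0],args=(sg,))
        if best is None or o.cost<best[0]:best=(o.cost,o.x,sg)
    print(best[0],best[1].round(4),best[2]);r=res(best[1],best[2]).reshape(-1,9);print(np.abs(r).max(0).round(4))
    json.dump([best[1].tolist(),best[2]],open('kin.json','w'))
E
time python3 kin.py; python3 - <<'E'
from h import *
s=bot.observe();print(np.round(s['joints'],4))
E
```

```text
0.00016325999204483708 [-4.9700e-02  1.9800e-02 -3.3000e-03  2.8600e-02  5.5130e-01  3.3000e-02
  9.2960e-01  5.0600e-02  9.3980e-01 -4.7617e+00  5.9300e-02] (-1, -1, -1, -1)
[0.0035 0.0048 0.0038 0.0033 0.003  0.0022 0.003  0.0032 0.0037]
[ 0.7322  0.491  -0.0061  1.8635  0.004   0.785  -0.6988]
real	1m2.225s
user	1m2.385s
sys	0m0.261s
```

Emit:
arm_command([
  [[0, 0, -0.2], [0, 0.055, 0], 60],
  [[0, 0, 0], [0, 0.055, 0], 60],
  [[0, 0, 0], [0, 0, 0], 60],
  [[0, 0, 0], [0, 0, 0], 60],
])

```text
clock: 36.8
tool_pos: [0.3803, -0.3773, 0.2213]
tcp_rot: [-3.061, -0.224, -0.533]
wrist_force: [0.4, -0.7, 0.2]
finger_gap: 0.705
grasp_force: 0.0
```

```bash
cat >> h.py <<'E'
def log():
    s=bot.observe();R=Ro.from_rotvec(s['tcp_rot']).as_matrix();open('log.txt','a').write(repr((list(map(float,s['joints'])),list(map(float,s['tool_pos'])),R[:,0].tolist(),R[:,1].tolist()))+'\n')
E
python3 -c "
from h import *
st();log()"
```

```text
36.8 pos [ 0.3803 -0.3773  0.2213] x [0.931 0.137 0.338] y [ 0.146 -0.989 -0.001] z [ 0.334  0.051 -0.941] q [ 1.13  0.43 -0.27  2.02 -0.35  0.56 -0.26] F [ 0.4 -0.7  0.2] gap 0.704804285485642 0.0
```

Emit:
arm_command([
  [[0, 0, 0], [0.055, 0, 0], 60],
  [[0, 0, 0], [0.055, 0, 0], 60],
  [[0, 0, 0], [0, 0, 0], 60],
  [[0, 0, 0], [0, 0, 0], 60],
])

```text
clock: 37.3
tool_pos: [0.3818, -0.3746, 0.2215]
tcp_rot: [-2.726, -0.291, -0.44]
wrist_force: [-0.0, 1.6, -0.3]
finger_gap: 0.699
grasp_force: 0.0
```

```bash
cat > fit.py <<'E'
import kin,ast,json,numpy as np,os
from kin import *
P,sg=json.load(open('kin.json'))
L=[ast.literal_eval(l) for l in open('log.txt')]
kin.D=D+L*3
o=min((least_squares(res,x0,args=(sg,)) for x0 in (P,[P[0],0,.33,.03,.85,.03,1.2,.05,1.5,P[9],.05])),key=lambda o:o.cost)
print(o.cost,o.x.round(4));r=res(o.x,sg).reshape(-1,9);print(np.abs(r).max(0).round(4))
json.dump([o.x.tolist(),sg],open('kin.json','w'))
E
python3 -c "
from h import *
st();log()"; python3 fit.py
```

```text
37.3 pos [ 0.3818 -0.3746  0.2215] x [0.93  0.142 0.338] y [ 0.255 -0.913 -0.319] z [ 0.263  0.383 -0.886] q [ 1.2   0.6  -0.3   1.74 -0.34  1.01 -0.21] F [-0.   1.6 -0.3] gap 0.6993336861200177 0.0
0.0004221050424864263 [-4.7700e-02  4.3000e-03  3.3420e-01  2.4000e-03  9.0110e-01  6.8000e-03
  1.2785e+00  9.4000e-03  1.6431e+00 -4.7585e+00  1.8700e-02]
[0.0058 0.0078 0.0038 0.0036 0.0026 0.0043 0.0026 0.0036 0.0048]
```

```bash
cat > reach.py <<'E'
from kin import *
P,sg=json.load(open('kin.json'))
def frame(az,el,s):
    a,e=np.radians([az,el]);z=np.array([np.cos(a)*np.cos(e),np.sin(a)*np.cos(e),np.sin(e)])
    u=np.array([-np.cos(a)*np.sin(e),-np.sin(a)*np.sin(e),np.cos(e)])  # brush-up axis
    x=s*u;return np.c_[x,np.cross(z,x),z],u,z
if __name__=='__main__':
    import multiprocessing as mp
    def f(a):
        az,el,s=a;R,u,z=frame(az,el,s);G=np.array([.627,.018,.02])+.115*u
        q,e=ik(P,sg,G+.008*z,R,np.array([0.,.9,0,1.5,0,.9,0]),8);return a,e,q
    with mp.Pool() as p: out=p.map(f,[(az,el,s) for el in(-8,-25,-40) for az in range(-180,180,30) for s in(1,-1)])
    for a,e,q in out:
        if e<.02: print(a,round(e,4),q.round(2))
E
time timeout 560 python3 reach.py
```

```text
(-120, -8, 1) 0.0 [-0.59  1.47  0.58  0.83  0.41  1.95  2.39]
(-120, -8, -1) 0.0 [-0.6   1.47  0.59  0.83  0.4   1.95 -0.75]
(-90, -8, 1) 0.0 [-0.58  1.25  0.06  1.37  1.03  1.65  2.  ]
(-90, -8, -1) 0.0 [-0.89  1.37  0.69  1.37  0.56  1.31 -0.81]
(-60, -8, 1) 0.0 [-0.74  1.18  0.18  1.86  1.44  1.28  1.66]
(-60, -8, -1) 0.0 [-1.29  1.63  1.22  1.88  0.22  0.4  -0.52]
(-30, -8, 1) 0.0 [-0.72  1.25  0.28  2.28  2.15  1.39  1.07]
(-30, -8, -1) 0.0 [-0.39  1.25 -0.19  2.27  2.17  1.8  -1.81]
(0, -8, 1) 0.0162 [ 0.51  1.7  -0.96  2.44  3.45  1.95  2.75]
(0, -8, -1) 0.0162 [ 0.51  1.7  -0.96  2.44  3.45  1.95 -0.39]
(30, -8, 1) 0.0 [0.13 1.29 0.32 2.31 4.01 1.95 1.65]
(30, -8, -1) 0.0 [ 1.1   1.78 -1.22  2.3   3.45  0.69 -0.05]
(60, -8, 1) 0.0 [ 1.15  1.64 -1.22  1.93 -0.32  0.31  0.53]
(60, -8, -1) 0.0 [ 1.02  1.42 -0.91  1.92 -1.07  0.56 -1.95]
(90, -8, 1) 0.0 [ 0.77  1.36 -0.72  1.43 -0.58  1.24  0.73]
(90, -8, -1) 0.0 [ 0.45  1.24 -0.08  1.42 -1.05  1.6  -2.08]
(120, -8, 1) 0.0 [ 0.48  1.45 -0.6   0.89 -0.42  1.88  0.66]
(120, -8, -1) 0.0 [ 0.39  1.41 -0.32  0.89 -0.62  1.95 -2.36]
(-
[... 2077 characters left out ...]
1  1.14 -1.01  2.22  2.54  1.12 -0.6 ]
(30, -40, 1) 0.0 [ 0.52  0.94 -0.63  2.14  3.4   0.49  2.11]
(30, -40, -1) 0.0 [ 0.8   1.28 -1.22  2.14  2.49  0.64  0.14]
(60, -40, 1) 0.0 [ 0.67  1.02 -0.76  1.93 -1.04  0.26  0.76]
(60, -40, -1) 0.0 [ 0.87  1.3  -1.21  1.93  1.1   0.29  1.91]
(90, -40, 1) 0.0 [ 0.57  1.05 -0.63  1.65 -0.43  0.81  0.51]
(90, -40, -1) 0.0 [ 0.15  0.96  0.13  1.64 -1.05  1.19 -2.16]
(120, -40, 1) 0.0 [ 0.4   1.1  -0.51  1.35 -0.25  1.3   0.69]
(120, -40, -1) 0.0 [ 0.04  1.06  0.22  1.35 -0.76  1.53 -2.04]
(150, -40, 1) 0.0 [ 0.24  1.17 -0.45  1.13 -0.03  1.66  0.94]
(150, -40, -1) 0.0 [-0.08  1.15  0.3   1.12 -0.51  1.77 -1.79]
real	0m38.643s
user	2m19.958s
sys	0m0.355s
```

Emit:
arm_command([
  [[0, 0, 0], [-0.055, 0, 0], 60],
  [[0, 0, 0], [-0.055, 0, 0], 60],
  [[0, 0, 0], [0, -0.055, 0], 60],
  [[0, 0, 0], [0, -0.055, 0], 60],
  [[0, 0, 0], [0, 0, 0], 60],
])

```text
clock: 37.92
tool_pos: [0.387, -0.3715, 0.2233]
tcp_rot: [3.13, 0.254, 0.015]
wrist_force: [0.0, 0.3, 0.0]
finger_gap: 0.7
grasp_force: 0.0
```

Reachable: tool nearly horizontal pointing −y (az −90), bristles along −tool x at the grasp. Now I'll locate pot and brushes numerically and simulate the path with the model.

```bash
python3 - <<'E'
from h import *
t=cam('top')
print('pot',px2w(t,290+(213+.5)/7-.5,160+(176+.5)/7-.5,.114),'dia',np.linalg.norm(px2w(t,290+103/7,185,.114)-px2w(t,290+323/7,185,.114)))
print('yellow');blob(t,lambda r,g,b:(r>120)&(g>80)&(b<45)&(r-g<75)&(r-b>100),.01,20)
print('green');blob(t,lambda r,g,b:(g>r+45)&(g>b+30)&(g>70),.01,20)
print('bluehandle');blob(t,lambda r,g,b:(b>r+60)&(b>90),.01,12)
print('redhandle');blob(t,lambda r,g,b:(r>110)&(g<60)&(b<60),.01,12)
E
```

```text
pot [0.63015125 0.01756486 0.114     ] dia 0.07010182238226442
yellow
n 68 px [474.5 163.2] c [ 0.6902 -0.3596] yaw -3.0 len 0.0946
n 45 px [223.4 150.2] c [0.7424 0.2558] yaw 81.6 len 0.0372
n 30 px [214.1 154.9] c [0.7314 0.2792] yaw -4.1 len 0.0274
n 39 px [337.6 189.2] c [ 0.6358 -0.0225] yaw -9.3 len 0.0417
n 40 px [488.3 182.4] c [ 0.6416 -0.3908] yaw 87.8 len 0.0494
n 260 px [ 59.1 230.4] c [0.5567 0.6755] yaw -74.4 len 0.0463
n 180 px [240.2 256.1] c [0.4802 0.2182] yaw -4.2 len 0.1236
green
n 169 px [168.7 254.6] c [0.4886 0.3943] yaw -14.7 len 0.124
bluehandle
n 272 px [343.1 125.6] c [ 0.7936 -0.0411] yaw 70.8 len 0.0453
n 2481 px [490.8 263. ] c [ 0.4455 -0.3865] yaw 4.9 len 0.2402
n 250 px [489.  232.9] c [ 0.5182 -0.3858] yaw 1.8 len 0.0437
n 227 px [ 31.1 254.6] c [0.4982 0.7499] yaw 5.1 len 0.0438
redhandle
n 286 px [432.1 134.8] c [ 0.7639 -0.259 ] yaw 82.0 len 0.0472
n 249 px [ 59.  253.8] c [0.4982 0.6753] yaw -83.7 len 0.0435
n 45 px [499.8 280.7] c [ 0.4022 -0.4063] yaw 7.7 len 0.0422
```

Green brush was knocked aside (now at about (0.489,0.394), yaw −14.7°), yellow is at (0.480,0.218), yaw −4.2°, and no red or blue brush is present. Going for yellow first.

```bash
python3 - <<'E'
from h import *
st();plan([((.46,-.08,.22),0),((.522,.2143,.2),85.8)],40)
E
```

```text
37.98 pos [ 0.384  -0.3727  0.2227] x [0.988 0.157 0.008] y [ 0.157 -0.988  0.001] z [ 0.008  0.001 -1.   ] q [ 0.72  0.46  0.    1.85 -0.01  0.83 -0.68] F [-0.1 -0.3 -0.1] gap 0.7035173239242184 0.0
[[[0.13,-0.31,0],[0,0,-0.05],40],[[0.18,-0.28,0.01],[0,0,-0.05],40],[[0.23,-0.25,0],[0.001,-0.001,-0.05],40],[[0.26,-0.21,0.01],[0,0,-0.05],40],[[0.29,-0.18,0],[0,0,-0.05],40]]
[[[0.31,-0.12,0],[0,0,-0.05],40],[[0.33,-0.07,0.01],[0.001,0,-0.05],40],[[0.33,-0.02,0],[0,-0.001,-0.05],40],[[0.338,0.033,0.005],[0,0,-0.05],40],[[0.29,0.06,0.02],[0,0,-0.048],40]]
[[[0.29,0.11,0.02],[0,0,-0.047],40],[[0.26,0.14,0.02],[0,0,-0.048],40],[[0.24,0.19,0.02],[0,0,-0.048],40],[[0.2,0.21,0.02],[0,0,-0.047],40],[[0.18,0.25,0.02],[0,0,-0.048],40]]
[[[0.13,0.27,0.02],[0,0,-0.048],40],[[0.1,0.29,0.02],[0,0,-0.047],40],[[0.05,0.29,0.02],[0,0,-0.048],40],[[0,0.301,0.02],[0,0,-0.047],40]]
```

Emit:
arm_command([
  [[0.13, -0.31, 0], [0, 0, -0.05], 40],
  [[0.18, -0.28, 0.01], [0, 0, -0.05], 40],
  [[0.23, -0.25, 0], [0, 0, -0.05], 40],
  [[0.26, -0.21, 0.01], [0, 0, -0.05], 40],
  [[0.29, -0.18, 0], [0, 0, -0.05], 40],
])

```text
clock: 38.6
tool_pos: [0.4226, -0.2128, 0.2207]
tcp_rot: [2.801, 1.418, 0.011]
wrist_force: [0.3, 0.6, -0.3]
finger_gap: 0.47
grasp_force: 0.0
```

Emit:
arm_command([
  [[0.31, -0.12, 0], [0, 0, -0.05], 40],
  [[0.33, -0.07, 0.01], [0, 0, -0.05], 40],
  [[0.33, -0.02, 0], [0, 0, -0.05], 40],
  [[0.338, 0.033, 0], [0, 0, -0.05], 40],
  [[0.29, 0.06, 0.02], [0, 0, -0.048], 40],
])

```text
clock: 39.22
tool_pos: [0.4644, -0.0549, 0.2184]
tcp_rot: [2.05, 2.374, 0.009]
wrist_force: [0.4, -0.2, 0.2]
finger_gap: 0.462
grasp_force: 0.0
```

Emit:
arm_command([
  [[0.29, 0.11, 0.02], [0, 0, -0.047], 40],
  [[0.26, 0.14, 0.02], [0, 0, -0.048], 40],
  [[0.24, 0.19, 0.02], [0, 0, -0.048], 40],
  [[0.2, 0.21, 0.02], [0, 0, -0.047], 40],
  [[0.18, 0.25, 0.02], [0, 0, -0.048], 40],
])

```text
clock: 39.85
tool_pos: [0.4969, 0.0915, 0.2087]
tcp_rot: [1.042, 2.957, 0.005]
wrist_force: [0.6, -0.9, -0.7]
finger_gap: 0.467
grasp_force: 0.0
```

Emit:
arm_command([
  [[0.13, 0.27, 0.02], [0, 0, -0.048], 40],
  [[0.1, 0.29, 0.02], [0, 0, -0.047], 40],
  [[0.05, 0.29, 0.02], [0, 0, -0.048], 40],
  [[0, 0.3, 0.02], [0, 0, -0.047], 40],
  [[0, 0, 0], [0, 0, 0], 40],
])

```text
clock: 40.48
tool_pos: [0.5229, 0.2107, 0.2011]
tcp_rot: [0.127, 3.133, 0.007]
wrist_force: [0.4, -0.0, 0.4]
finger_gap: 0.47
grasp_force: 0.0
```

```bash
cat >> h.py <<'E'
COL={'y':lambda r,g,b:(r>100)&(g>65)&(b<50)&(r-g<80)&(r-b>80),'g':lambda r,g,b:(g>r+40)&(g>b+30)&(g>60)}
E
python3 - <<'E'
from h import *
st();log();c=cam('wrist');print('yel');blob(c,COL['y'],.008,60)
blob(c,COL['g'],.008,100)
for d in (0,.1,.13):
    print(d,w2px(c,[.4102+d*.997,.2225-d*.073,.01]))
E
```

```text
40.48 pos [0.5229 0.2107 0.2011] x [-0.997  0.081 -0.006] y [0.081 0.997 0.004] z [ 0.007  0.004 -1.   ] q [ 0.06  0.64 -0.79  1.78  0.55  0.95  0.54] F [ 0.4 -0.   0.4] gap 0.47040680364337983 0.0
yel
n 289 px [320.4 215.6] c [0.5306 0.2113] yaw 24.0 len 0.0242
n 1585 px [519.3 149.9] c [0.486  0.3956] yaw -14.4 len 0.1288
0 [322.1415161   78.25862516]
0.1 [322.76725519 194.50257897]
0.13 [322.93568915 225.26210529]
```

```bash
cat >> h.py <<'E'
def brush(c,hlo,hhi,near,smin=170,vmin=25,rad=.2):
    hsv=cv2.cvtColor(c['frame'],cv2.COLOR_RGB2HSV);m=((hsv[...,0]>=hlo)&(hsv[...,0]<=hhi)&(hsv[...,1]>smin)&(hsv[...,2]>vmin)).astype(np.uint8)
    m=cv2.morphologyEx(m,cv2.MORPH_CLOSE,np.ones((5,5)))
    k,l,s,ce=cv2.connectedComponentsWithStats(m)
    for i in range(1,k):
        if s[i,4]<60: continue
        yy,xx=np.nonzero(l==i);q=np.array([px2w(c,a,b,.008)[:2] for a,b in zip(xx,yy)]);o=q.mean(0)
        if np.hypot(*(o-near))>rad: continue
        w=np.linalg.svd(q-o)[2][0];w*=1 if w[0]>0 else -1;e=(q-o)@w
        print('n',s[i,4],'c',o.round(4),'yaw',np.degrees(np.arctan2(w[1],w[0])).round(2),'L',np.ptp(e).round(4),'foot',(o+w*e.min()).round(4),'grip',(o+w*(e.min()+.112)).round(4),'end',(o+w*e.max()).round(4))
E
python3 - <<'E'
from h import *
c=load('wrist')
for v in((15,30,150),(15,30,190),(17,28,210)):print(v);brush(c,v[0],v[1],[.48,.218],v[2],25,.12)
print('g');brush(c,45,75,[.486,.39],150,25,.12)
E
```

```text
(15, 30, 150)
n 71 c [0.3764 0.1857] yaw -85.5 L 0.0158 foot [0.3758 0.1935] grip [0.3846 0.0819] end [0.377  0.1778]
n 69 c [0.3857 0.184 ] yaw 72.77 L 0.011 foot [0.3839 0.1781] grip [0.4171 0.285 ] end [0.3872 0.1886]
n 2425 c [0.4768 0.218 ] yaw -4.35 L 0.1307 foot [0.4098 0.2231] grip [0.5215 0.2146] end [0.5401 0.2131]
n 117 c [0.4833 0.2801] yaw 85.37 L 0.0251 foot [0.4824 0.2691] grip [0.4914 0.3808] end [0.4844 0.2941]
n 118 c [0.5223 0.2553] yaw 81.14 L 0.0262 foot [0.5204 0.2434] grip [0.5377 0.3541] end [0.5245 0.2693]
n 381 c [0.5864 0.2092] yaw -5.84 L 0.0318 foot [0.5698 0.2108] grip [0.6812 0.1995] end [0.6014 0.2076]
(15, 30, 190)
n 1774 c [0.4779 0.217 ] yaw -4.66 L 0.1299 foot [0.4106 0.2225] grip [0.5222 0.2134] end [0.54   0.2119]
(17, 28, 210)
n 1719 c [0.4771 0.2169] yaw -4.77 L 0.1291 foot [0.4113 0.2224] grip [0.523  0.2131] end [0.54   0.2117]
g
n 1866 c [0.4867 0.3944] yaw -14.82 L 0.1286 foot [0.422  0.4115] grip [0.5303 0.3828] end [0.5464 0.3786]
```

Yellow brush measured at grip (0.522,0.2136), yaw −4.6°, 130 mm handle as expected. Descending.

Emit:
arm_command([
  [[0, 0.02, 0.5], [0, 0, 0], 40],
  [[0, 0.01, 0.5], [0, 0, 0], 40],
  [[0, 0, 0.5], [0, 0, 0], 40],
  [[0, 0, 0.3], [0, 0, 0], 40],
  [[0, 0, 0], [0, 0, 0], 40],
])

```text
clock: 41.15
tool_pos: [0.5235, 0.2096, 0.0193]
tcp_rot: [0.135, 3.136, -0.002]
wrist_force: [0.1, -0.1, -0.2]
finger_gap: 0.467
grasp_force: 0.0
```

Emit:
arm_command([
  [[0, 0, 0.12], [0, 0, 0], 40],
  [[0, 0, 0], [0, 0, 0], 40],
])

```text
clock: 41.4
tool_pos: [0.5257, 0.2121, 0.0093]
tcp_rot: [0.133, 3.132, 0.004]
wrist_force: [0.2, 0.1, 0.3]
finger_gap: 0.47
grasp_force: 0.0
```

```bash
python3 - <<'E'
from h import *
st();log()
E
```

```text
41.4 pos [0.5257 0.2121 0.0093] x [-0.996  0.085 -0.007] y [0.085 0.996 0.003] z [ 0.007  0.002 -1.   ] q [-0.09  0.89 -0.55  1.89  0.82  0.59  0.3 ] F [0.2 0.1 0.3] gap 0.46954430161820054 0.0
```

Emit:
arm_command([
  [[0.03, 0.01, 0.05], [0, 0, 0], 35],
  [[0, 0, 0.03], [0, 0, 0], 30],
  [[0, 0, 0], [0, 0, 0], 20],
  [[0, 0, 0], [0, 0, 0], 10],
  [[0, 0, 0], [0, 0, 0], 5],
])

```text
clock: 42.02
tool_pos: [0.5226, 0.214, 0.001]
tcp_rot: [0.132, 3.132, 0.004]
wrist_force: [-2.2, 0.2, 3.3]
finger_gap: 0.162
grasp_force: 59.8
```

Emit:
arm_command([
  [[0, 0, 0], [0, 0, 0], 5],
  [[0, 0, 0], [0, 0, 0], 5],
])

```text
clock: 42.28
tool_pos: [0.5226, 0.214, 0.001]
tcp_rot: [0.132, 3.133, 0.004]
wrist_force: [-1.3, -1.2, 3.8]
finger_gap: 0.166
grasp_force: 60.0
```

```bash
cat > sim.py <<'E'
from kin import *
P,sg=json.load(open('kin.json'))
from reach import frame
SP=np.array([2.57,2.57,3.14,3.14,3.14,3.14,3.14])*.7/8
def sim(q,targets,w=.002):
    """follow straight segments of rows, local IK; report max joint step ratio and error"""
    p,R=fk(P,sg,q)
    for T,Rt,n in targets:
        rv=(Ro.from_matrix(R).inv()*Ro.from_matrix(Rt)).as_rotvec();p0,R0=p,R;mx=0;em=0
        for i in range(1,n+1):
            pt=p0+(T-p0)*i/n;Ri=R0@Ro.from_rotvec(rv*i/n).as_matrix();qp=q
            o=least_squares(lambda q:np.r_[(lambda a,b:np.r_[a-pt,.3*(b-Ri).ravel()])(*fk(P,sg,q)),w*(q-qp)],np.clip(q,LO+1e-4,HI-1e-4),bounds=(LO,HI));q=o.x
            mx=max(mx,(abs(q-qp)/SP).max());em=max(em,np.linalg.norm(o.fun[:12]))
        p,R=T,Rt;print('q',q.round(2),'step',round(mx,2),'err',round(em,4),'deg/row',round(np.degrees(np.linalg.norm(rv))/n,1))
    return q
E
python3 fit.py; python3 - <<'E'
from h import *
from sim import *
s,R=st();log();q=np.array(s['joints']);p=np.array(s['tool_pos'])
pot=np.array([.629,.018])
for el in(-10,-20):
  for az in(-90,-60):
    Rt,u,z=frame(az,el,-1);f=np.array([pot[0]-.016,pot[1],.022]);G=f+.112*u+.008*z
    up=np.array([0,0,.13]);print(el,az)
    Rm,um,zm=frame(az,-50,-1)
    sim(q,[(np.r_[p[:2],.2],R,5),(np.r_[.53,.2,.28],Rm,14),(G+up,Rt,14),(G,Rt,6)])
E
```

```text
0.0004898503501102625 [-0.0485 -0.0064  0.3234 -0.009   0.89   -0.0071  1.2674 -0.0137  1.6236
 -4.7597 -0.0077]
[0.0054 0.008  0.0047 0.0035 0.0027 0.0044 0.0027 0.0035 0.0049]
42.27 pos [0.5226 0.214  0.001 ] x [-0.996  0.084 -0.006] y [0.084 0.996 0.003] z [ 0.006  0.002 -1.   ] q [-0.1   0.9  -0.54  1.9   0.83  0.57  0.29] F [-1.3 -1.2  3.8] gap 0.16639197823982685 59.980918765068054
-10 -90
q [ 0.05  0.65 -0.79  1.78  0.56  0.94  0.52] step 0.28 err 0.0 deg/row 0.0
q [-0.62  0.71 -0.2   1.43  0.61  1.56 -0.98] step 0.47 err 0.0 deg/row 6.6
q [-0.6   1.01  0.07  1.48  1.02  1.68 -1.03] step 0.12 err 0.0 deg/row 2.9
q [-0.59  1.2   0.06  1.45  1.    1.61 -1.16] step 0.15 err 0.0 deg/row 0.0
-10 -60
q [ 0.05  0.65 -0.79  1.78  0.56  0.94  0.52] step 0.28 err 0.0 deg/row 0.0
q [-0.61  0.57 -0.3   1.74  0.87  1.28 -0.82] step 0.39 err 0.0 deg/row 4.8
q [-0.65  0.87  0.03  1.96  1.45  1.4  -1.31] step 0.16 err 0.0 deg/row 2.9
q [-0.65  1.12  0.03  1.92  1.48  1.37 -1.51] step 0.18 err 0.0 deg/row 0.0
-20 -90
q [ 0.05  0.65 -0.79  1.78  0.56  0.94  0.52] step 0.28 err 0.0 deg/row 0.0
q [-0.62  0.71 -0.2   1.43  0.61  1.56 -0.98] step 0.47 err 0.0 deg/row 6.6
q [-0.53  0.91  0.03  1.53  0.99  1.56 -1.  ] step 0.1 err 0.0 deg/row 2.1
q [-0.53  1.1   0.03  1.53  0.99  1.46 -1.15] step 0.15 err 0.0 deg/row 0.0
-20 -60
q [ 0.05  0.65 -0.79  1.78  0.56  0.94  0.52] step 0.28 err 0.0 deg/row 0.0
q [-0.61  0.57 -0.3   1.74  0.87  1.28 -0.82] step 0.39 err 0.0 deg/row 4.8
q [-0.56  0.78 -0.01  1.96  1.44  1.26 -1.19] step 0.16 err 0.0 deg/row 2.1
q [-0.56  1.02 -0.    1.95  1.51  1.23 -1.43] step 0.18 err 0.0 deg/row 0.0
```

```bash
python3 - <<'E'
from h import *
from reach import frame
s,R=st();p=np.array(s['tool_pos']);pot=np.array([.629,.018])
Rt,u,z=frame(-90,-10,-1);Rm=frame(-90,-50,-1)[0];G=np.array([pot[0]-.016,pot[1],.022])+.112*u+.008*z
print('G',G)
plan([(np.r_[p[:2],.2],R),(np.r_[.53,.2,.28],Rm),(G+[0,0,.13],Rt)],5,ang=8)
E
```

```text
42.27 pos [0.5226 0.214  0.001 ] x [-0.996  0.084 -0.006] y [0.084 0.996 0.003] z [ 0.006  0.002 -1.   ] q [-0.1   0.9  -0.54  1.9   0.83  0.57  0.29] F [-1.3 -1.2  3.8] gap 0.16639197823982685 59.980918765068054
G [ 0.613      -0.00932706  0.13090928]
[[[0,0,-0.5],[0,0,0],5],[[-0.01,0,-0.5],[0,0,0],5],[[0,0,-0.49],[0,0,0],5],[[-0.002,0.006,-0.5],[0,0,0],5],[[-0.01,-0.01,-0.07],[0.014,-0.015,0.038],5]]
[[[-0.01,-0.01,-0.06],[0.014,-0.015,0.037],5],[[-0.02,-0.02,-0.07],[0.014,-0.015,0.038],5],[[-0.02,-0.01,-0.06],[0.014,-0.014,0.037],5],[[-0.02,-0.02,-0.06],[0.014,-0.015,0.038],5],[[-0.03,-0.01,-0.06],[0.013,-0.015,0.038],5]]
[[[-0.04,-0.01,-0.06],[0.014,-0.015,0.037],5],[[-0.04,-0.01,-0.05],[0.014,-0.015,0.038],5],[[-0.04,-0.01,-0.06],[0.014,-0.015,0.038],5],[[-0.05,-0.01,-0.05],[0.014,-0.014,0.037],5],[[-0.04,0,-0.04],[0.014,-0.015,0.038],5]]
[[[-0.053,0.005,-0.05],[0.014,-0.015,0.038],5],[[-0.25,0.14,0.25],[0,-0.037,0],5],[[-0.21,0.14,0.27],[0,-0.037,0],5],[[-0.19,0.14,0.3],[0,-0.037,0],5],[[-0.14,0.14,0.32],[0,-0.037,0],5]]
[[[-0.11,0.13,0.33],[0,-0.037,0],5],[[-0.071,0.143,0.346],[0,-0.037,0],5]]
```

Emit:
arm_command([
  [[0, 0, -0.5], [0, 0, 0], 5],
  [[0, 0, -0.5], [0, 0, 0], 5],
  [[0, 0, -0.5], [0, 0, 0], 5],
  [[0, 0, -0.5], [0, 0, 0], 5],
  [[-0.01, -0.01, -0.07], [0.014, -0.015, 0.038], 5],
])

```text
clock: 42.9
tool_pos: [0.5247, 0.2118, 0.2106]
tcp_rot: [0.324, 3.067, -0.063]
wrist_force: [-0.1, 0.2, -1.3]
finger_gap: 0.163
grasp_force: 59.4
```

Emit:
arm_command([
  [[-0.01, -0.01, -0.06], [0.014, -0.015, 0.037], 5],
  [[-0.02, -0.02, -0.07], [0.014, -0.015, 0.038], 5],
  [[-0.02, -0.01, -0.06], [0.014, -0.014, 0.037], 5],
  [[-0.02, -0.02, -0.06], [0.014, -0.015, 0.038], 5],
  [[-0.03, -0.01, -0.06], [0.013, -0.015, 0.038], 5],
])

```text
clock: 43.52
tool_pos: [0.5245, 0.2065, 0.2406]
tcp_rot: [1.118, 2.618, -0.38]
wrist_force: [0.7, -0.9, -0.6]
finger_gap: 0.163
grasp_force: 59.4
```

Emit:
arm_command([
  [[-0.04, -0.01, -0.06], [0.014, -0.015, 0.037], 5],
  [[-0.04, -0.01, -0.05], [0.014, -0.015, 0.038], 5],
  [[-0.04, -0.01, -0.06], [0.014, -0.015, 0.038], 5],
  [[-0.05, -0.01, -0.05], [0.014, -0.014, 0.037], 5],
  [[-0.04, 0, -0.04], [0.014, -0.015, 0.038], 5],
])

```text
clock: 44.15
tool_pos: [0.5277, 0.2006, 0.2735]
tcp_rot: [1.724, 1.962, -0.623]
wrist_force: [-0.0, 0.1, -1.4]
finger_gap: 0.163
grasp_force: 59.4
```

```bash
python3 - <<'E'
from h import *
from reach import frame
from sim import *
s,R=st();log();pot=np.array([.629,.018])
Rt,u,z=frame(-90,-10,-1);Rm=frame(-90,-50,-1)[0];G=np.array([pot[0]-.016,pot[1],.022])+.112*u+.008*z
sim(np.array(s['joints']),[(np.r_[.53,.2,.28],Rm,2),(G+[0,0,.13],Rt,8),(G,Rt,6)])
plan([(np.r_[.53,.2,.28],Rm),(G+[0,0,.13],Rt)],5,ang=7)
E
```

```text
44.15 pos [0.5277 0.2006 0.2735] x [-0.115  0.788 -0.605] y [ 0.993  0.115 -0.039] z [ 0.039 -0.605 -0.796] q [-0.59  0.68 -0.23  1.5   0.61  1.49 -0.89] F [-0.   0.1 -1.4] gap 0.16286449103680917 59.44611668586731
q [-0.63  0.71 -0.19  1.43  0.61  1.56 -0.98] step 0.17 err 0.0 deg/row 3.8
q [-0.6   1.01  0.08  1.49  1.02  1.68 -1.03] step 0.2 err 0.0 deg/row 5.0
q [-0.6   1.2   0.07  1.45  1.    1.6  -1.16] step 0.15 err 0.0 deg/row 0.0
[[[-0.02,0.01,-0.02],[0.007,-0.007,0.018],5],[[-0.027,0.011,-0.027],[0.006,-0.008,0.019],5],[[-0.25,0.14,0.25],[0,-0.037,0],5],[[-0.21,0.14,0.27],[0,-0.037,0],5],[[-0.18,0.14,0.3],[0,-0.037,0],5]]
[[[-0.15,0.13,0.32],[0,-0.037,0],5],[[-0.11,0.14,0.34],[0,-0.037,0],5],[[-0.067,0.141,0.339],[0,-0.037,-0.001],5]]
```

Emit:
arm_command([
  [[-0.02, 0.01, -0.02], [0.007, -0.007, 0.018], 5],
  [[-0.027, 0.01, -0.027], [0.006, -0.008, 0.019], 5],
  [[-0.25, 0.14, 0.25], [0, -0.037, 0], 5],
  [[-0.21, 0.14, 0.27], [0, -0.037, 0], 5],
  [[-0.18, 0.14, 0.3], [0, -0.037, 0], 5],
])

```text
clock: 44.78
tool_pos: [0.5729, 0.0955, 0.2699]
tcp_rot: [1.579, 1.584, -0.913]
wrist_force: [0.5, -0.2, -0.7]
finger_gap: 0.165
grasp_force: 59.5
```

Emit:
arm_command([
  [[-0.15, 0.13, 0.32], [0, -0.037, 0], 5],
  [[-0.11, 0.14, 0.34], [0, -0.037, 0], 5],
  [[-0.067, 0.14, 0.34], [0, -0.037, -0.001], 5],
  [[0, 0, 0], [0, 0, 0], 5],
  [[0, 0, 0], [0, 0, 0], 5],
])

```text
clock: 45.4
tool_pos: [0.6137, -0.0086, 0.2601]
tcp_rot: [1.334, 1.343, -1.12]
wrist_force: [-0.8, 0.3, -1.2]
finger_gap: 0.164
grasp_force: 59.5
```

```bash
cat >> h.py <<'E'
def brush3d(n,hlo,hhi,guess,smin=150):
    """axis line of the coloured handle in camera n: returns pixel ends"""
    c=load(n);hsv=cv2.cvtColor(c['frame'],cv2.COLOR_RGB2HSV);m=((hsv[...,0]>=hlo)&(hsv[...,0]<=hhi)&(hsv[...,1]>smin)&(hsv[...,2]>25)).astype(np.uint8)
    u,v=w2px(c,guess);k,l,s,ce=cv2.connectedComponentsWithStats(cv2.morphologyEx(m,cv2.MORPH_CLOSE,np.ones((3,3))))
    for i in range(1,k):
        if s[i,4]<15 or np.hypot(ce[i][0]-u,ce[i][1]-v)>80: continue
        yy,xx=np.nonzero(l==i);q=np.c_[xx,yy].astype(float);o=q.mean(0);w=np.linalg.svd(q-o,full_matrices=False)[2][0];w*=np.sign(w[1]) ;e=(q-o)@w
        print(n,'n',s[i,4],'top px',(o+w*e.min()).round(1),'bottom px',(o+w*e.max()).round(1))
E
python3 - <<'E'
from h import *
s,R=st();log();z=R[:,2];u=-R[:,0];p=np.array(s['tool_pos'])
g=p-.008*z;foot=g-.112*u;top=g+.018*u;print('foot',foot.round(4),'top',top.round(4))
for n in('top','scene','wrist'):
    c=cam(n);print(n,'pred foot',w2px(c,foot).round(1),'pred swelltop',w2px(c,top).round(1));brush3d(n,15,30,(foot+top)/2,140)
    for dz in(0,):print('pot rim centre px',w2px(c,[.629,.018,.114]).round(1))
E
```

```text
45.4 pos [ 0.6137 -0.0086  0.2601] x [-0.004  0.176 -0.984] y [ 1.     0.004 -0.003] z [ 0.003 -0.984 -0.176] q [-0.59  1.02  0.07  1.5   0.99  1.69 -1.01] F [-0.8  0.3 -1.2] gap 0.16430765313414689 59.48584198951721
foot [0.6133 0.019  0.1512] top [ 0.6137 -0.0039  0.2792]
top pred foot [319.1 189.5] pred swelltop [329.1 178.1]
top n 74 top px [339.3 180.9] bottom px [334.1 206.2]
top n 257 top px [390.4 192.3] bottom px [377.2 204.3]
pot rim centre px [319.8 185.2]
scene pred foot [297.5 239.9] pred swelltop [287.4 200.3]
scene n 49 top px [277.8 144. ] bottom px [266.2 157.7]
scene n 40 top px [322.5 151.5] bottom px [308.4 167.5]
scene n 34 top px [333.1 162.1] bottom px [320.8 163.3]
scene n 287 top px [278.3 160.3] bottom px [287.9 190.4]
scene n 76 top px [310.1 174.6] bottom px [327.7 180.9]
scene n 40 top px [325.9 171.1] bottom px [336.  177.6]
scene n 66 top px [306.1 170. ] bottom px [298.7 181.2]
scene n 50 top px [348.4 174.4] bottom px [366.2 187.7]
scene n 79 top px [328.5 181.3] bottom px [345.4 190.3]
scene n 23 top px [310.2 183.5] bottom px [307.1 191.6]
scene n 6
[... 757 characters left out ...]
m px [296.5 242.9]
scene n 29 top px [234.2 230.7] bottom px [220.3 234.2]
scene n 15 top px [302.9 232.5] bottom px [308.8 233.8]
scene n 23 top px [226.  237.3] bottom px [230.1 242.9]
scene n 16 top px [310.9 247.2] bottom px [316.8 250.5]
scene n 35 top px [223.  248.7] bottom px [229.9 259.1]
scene n 84 top px [306.2 256.5] bottom px [329.7 263.1]
scene n 15 top px [336.3 256.1] bottom px [337.6 262.3]
scene n 18 top px [227. 264.] bottom px [234.6 271.4]
scene n 25 top px [245.2 270.9] bottom px [253.1 285. ]
scene n 22 top px [276.6 294.4] bottom px [271.1 298.2]
pot rim centre px [292.8 253.2]
wrist pred foot [318.6  11.1] pred swelltop [319.4 345.7]
pot rim centre px [ 367.3 -113.5]
```

Brush is upright with the foot predicted at (0.613,0.019,0.151); the scene blob's foot at (296.5,243) agrees within about 5 mm. That is inside the pot mouth, so I'll lower it.

Emit:
arm_command([
  [[0.394, 0, 0.07], [0, 0, 0], 5],
  [[0.394, 0, 0.07], [0, 0, 0], 5],
  [[0.246, 0, 0.044], [0, 0, 0], 5],
  [[0.1, 0, 0.018], [0, 0, 0], 5],
  [[0, 0, 0], [0, 0, 0], 5],
])

```text
clock: 46.18
tool_pos: [0.6136, -0.0089, 0.1458]
tcp_rot: [1.333, 1.341, -1.12]
wrist_force: [-0.6, 0.6, -1.0]
finger_gap: 0.162
grasp_force: 59.5
```

Emit:
arm_command([
  [[0.05, 0, 0.009], [0, 0, 0], 5],
  [[0, 0, 0], [0, 0, 0], 5],
])

```text
clock: 46.42
tool_pos: [0.6136, -0.0092, 0.1409]
tcp_rot: [1.334, 1.341, -1.12]
wrist_force: [-0.4, 0.2, -0.6]
finger_gap: 0.166
grasp_force: 59.5
```

```bash
python3 - <<'E'
from h import *
s,R=st();log();z=R[:,2];u=-R[:,0];p=np.array(s['tool_pos']);print('foot',p-.008*z-.112*u)
c=cam('scene')
E
```

```text
46.42 pos [ 0.6136 -0.0092  0.1409] x [-0.002  0.175 -0.985] y [ 1.     0.003 -0.002] z [ 0.003 -0.985 -0.175] q [-0.58  1.2   0.06  1.46  0.97  1.62 -1.13] F [-0.4  0.2 -0.6] gap 0.16577741356141365 59.48803961277008
foot [0.61329892 0.01830341 0.03200368]
```

Emit:
arm_command([
  [[0.05, 0, 0.009], [0, 0, 0], 5],
  [[0, 0, 0], [0, 0, 0], 5],
])

```text
clock: 46.72
tool_pos: [0.6134, -0.0093, 0.1349]
tcp_rot: [1.333, 1.341, -1.121]
wrist_force: [0.0, 0.1, -0.2]
finger_gap: 0.162
grasp_force: 59.5
```

Emit:
arm_command([
  [[0.03, 0, 0.005], [0, 0, 0], 5],
  [[0, 0, 0], [0, 0, 0], 5],
])

```text
clock: 46.98
tool_pos: [0.6136, -0.0092, 0.1321]
tcp_rot: [1.333, 1.341, -1.12]
wrist_force: [1.3, 0.8, 0.7]
finger_gap: 0.167
grasp_force: 59.6
```

Emit:
arm_command([
  [[0.03, 0, 0.005], [0, 0, 0], 5],
  [[0, 0, 0], [0, 0, 0], 5],
])

```text
clock: 47.22
tool_pos: [0.6137, -0.0094, 0.1317]
tcp_rot: [1.331, 1.336, -1.122]
wrist_force: [-0.1, 2.7, 7.4]
finger_gap: 0.163
grasp_force: 60.1
```

Foot is on the floor (7 N). Ease up 2 mm, release, and retreat along −tool z.

Emit:
arm_command([
  [[-0.025, 0, -0.004], [0, 0, 0], 5],
  [[0, 0, 0], [0, 0, 0], 18],
  [[0, 0, 0], [0, 0, 0], 24],
  [[0, 0, 0], [0, 0, 0], 28],
  [[0, 0, 0], [0, 0, 0], 28],
])

```text
clock: 47.85
tool_pos: [0.6133, -0.0094, 0.1315]
tcp_rot: [1.333, 1.341, -1.121]
wrist_force: [0.3, 0.8, -0.1]
finger_gap: 0.326
grasp_force: 0.0
```

Emit:
arm_command([
  [[0, 0, -0.1], [0, 0, 0], 28],
  [[0, 0, -0.3], [0, 0, 0], 28],
  [[0, 0, -0.5], [0, 0, 0], 28],
  [[-0.4, 0, -0.3], [0, 0, 0], 28],
  [[-0.5, 0, 0], [0, 0, 0], 28],
])

```text
clock: 48.48
tool_pos: [0.6129, 0.0974, 0.2406]
tcp_rot: [1.33, 1.347, -1.117]
wrist_force: [0.4, -0.1, 0.9]
finger_gap: 0.328
grasp_force: 0.0
```

Emit:
arm_command([
  [[0, 0, 0], [0, 0, 0], 40],
  [[0, 0, 0], [0, 0, 0], 40],
])

```text
clock: 48.72
tool_pos: [0.613, 0.0936, 0.2409]
tcp_rot: [1.334, 1.342, -1.12]
wrist_force: [-0.6, -0.5, -0.3]
finger_gap: 0.466
grasp_force: 0.0
```

```bash
python3 - <<'E'
from h import *
s,R=st();log();t=cam('top');sc=cam('scene');w=cam('wrist')
print('rim px wrist',w2px(w,[.629,.018,.114]),'yellow top region')
for n,c in(('top',t),('scene',sc)):
    print(n,'expect foot',w2px(c,[.613,.018,.02]).round(1),'at .094',w2px(c,[.613,.018-.0165,.114]).round(1),'swell top',w2px(c,[.613,-.0046,.147]).round(1),'tip',w2px(c,[.613,-.015,.206]).round(1))
    hsv=cv2.cvtColor(c['frame'],cv2.COLOR_RGB2HSV);m=((hsv[...,0]>=20)&(hsv[...,0]<=28)&(hsv[...,1]>190)&(hsv[...,2]>25)).astype(np.uint8)
    k,l,st_,ce=cv2.connectedComponentsWithStats(m)
    u,v=w2px(c,[.62,.01,.12])
    for i in range(1,k):
        if st_[i,4]>=8 and np.hypot(ce[i][0]-u,ce[i][1]-v)<45: print(ce[i].round(1),st_[i])
brush(t,45,75,[.486,.39],150,25,.12)
E
```

```text
48.73 pos [0.613  0.0936 0.2409] x [-0.004  0.176 -0.984] y [ 1.     0.004 -0.003] z [ 0.003 -0.984 -0.176] q [-0.68  1.11  0.04  1.3   0.92  1.83 -0.97] F [-0.6 -0.5 -0.3] gap 0.46640327844956525 0.0
rim px wrist [346.73813745  65.57740915] yellow top region
top expect foot [321.1 198.4] at .094 [327.4 192.1] swell top [330.1 189.6] tip [334.9 184.8]
scene expect foot [298.4 269.1] at .094 [292.  244.4] swell top [289.5 235. ] tip [284.9 217.5]
[291.8 251.6] [288 240   7  27 111]
n 146 c [0.493  0.3934] yaw -15.01 L 0.1236 foot [0.4223 0.4124] grip [0.5305 0.3834] end [0.5417 0.3804]
```

Yellow brush stands in the pot: scene blob from (288,240) to (295,267), expected (289.5,235) to (298,269). Next the green brush, grip (0.530,0.383), yaw −14.8°.

```bash
python3 fit.py; python3 - <<'E'
from h import *
from reach import frame
from sim import *
s,R=st();q=np.array(s['joints']);Rm=frame(-90,-50,-1)[0]
W=[((.56,.25,.29),Rm),((.5303,.3828,.2),down(75.2))]
sim(q,[(np.array(W[0][0]),Rm,8),(np.array(W[1][0]),W[1][1],12)])
plan(W,40,ang=8)
E
```

```text
0.002237873892023704 [-0.0348  0.0058  0.3228 -0.0246  0.8869 -0.0223  1.2803 -0.032   1.6368
 -4.7396 -0.0314]
[0.01   0.0124 0.0059 0.0063 0.0033 0.0026 0.0033 0.009  0.008 ]
48.88 pos [0.6129 0.0932 0.2399] x [-0.005  0.174 -0.985] y [ 1.     0.004 -0.005] z [ 0.003 -0.985 -0.174] q [-0.68  1.11  0.04  1.3   0.92  1.83 -0.97] F [-0.7  0.4  0.5] gap 0.4699718054445225 0.0
q [-0.66  0.78 -0.19  1.27  0.6   1.65 -0.94] step 0.21 err 0.0 deg/row 5.0
q [-0.26  0.76 -0.76  1.54  0.57  1.08  0.16] step 0.4 err 0.0 deg/row 7.0
[[[-0.04,-0.11,-0.33],[0,0.044,0],40],[[0,-0.1,-0.33],[0,0.045,0.001],40],[[0.05,-0.11,-0.32],[0,0.044,0],40],[[0.09,-0.1,-0.32],[0,0.045,0.001],40],[[0.134,-0.106,-0.3],[0,0.044,0],40]]
[[[0.15,-0.03,-0.02],[-0.013,0.017,-0.036],40],[[0.14,-0.01,0],[-0.013,0.017,-0.037],40],[[0.15,0.01,0],[-0.014,0.018,-0.036],40],[[0.15,0.02,0.01],[-0.013,0.017,-0.036],40],[[0.14,0.04,0.01],[-0.013,0.017,-0.037],40]]
[[[0.13,0.06,0.03],[-0.013,0.017,-0.036],40],[[0.13,0.07,0.04],[-0.014,0.017,-0.036],40],[[0.11,0.08,0.04],[-0.013,0.018,-0.037],40],[[0.11,0.09,0.06],[-0.013,0.017,-0.036],40],[[0.09,0.1,0.07],[-0.013,0.017,-0.036],40]]
[[[0.071,0.102,0.069],[-0.013,0.017,-0.037],40]]
```

Emit:
arm_command([
  [[-0.04, -0.11, -0.33], [0, 0.044, 0], 40],
  [[0, -0.1, -0.33], [0, 0.045, 0.001], 40],
  [[0.05, -0.11, -0.32], [0, 0.044, 0], 40],
  [[0.09, -0.1, -0.32], [0, 0.045, 0.001], 40],
  [[0.134, -0.106, -0.3], [0, 0.044, 0], 40],
])

```text
clock: 49.5
tool_pos: [0.5597, 0.2514, 0.2909]
tcp_rot: [1.818, 1.819, -0.656]
wrist_force: [0.2, -0.6, -0.6]
finger_gap: 0.464
grasp_force: 0.0
```

Emit:
arm_command([
  [[0.15, -0.03, -0.02], [-0.013, 0.017, -0.036], 40],
  [[0.14, -0.01, 0], [-0.013, 0.017, -0.037], 40],
  [[0.15, 0.01, 0], [-0.014, 0.018, -0.036], 40],
  [[0.15, 0.02, 0.01], [-0.013, 0.017, -0.036], 40],
  [[0.14, 0.04, 0.01], [-0.013, 0.017, -0.037], 40],
])

```text
clock: 50.12
tool_pos: [0.5458, 0.3107, 0.2494]
tcp_rot: [1.291, 2.52, -0.405]
wrist_force: [0.4, 0.6, -0.1]
finger_gap: 0.47
grasp_force: 0.0
```

Emit:
arm_command([
  [[0.13, 0.06, 0.03], [-0.013, 0.017, -0.036], 40],
  [[0.13, 0.07, 0.04], [-0.014, 0.017, -0.036], 40],
  [[0.11, 0.08, 0.04], [-0.013, 0.018, -0.037], 40],
  [[0.11, 0.09, 0.06], [-0.013, 0.017, -0.036], 40],
  [[0.09, 0.1, 0.07], [-0.013, 0.017, -0.036], 40],
])

```text
clock: 50.75
tool_pos: [0.5329, 0.371, 0.2079]
tcp_rot: [0.568, 3.041, -0.073]
wrist_force: [-0.1, -0.3, 0.2]
finger_gap: 0.469
grasp_force: 0.0
```

Emit:
arm_command([
  [[0.071, 0.102, 0.069], [-0.013, 0.017, -0.037], 40],
  [[0, 0, 0], [0, 0, 0], 40],
  [[0, 0, 0], [0, 0, 0], 40],
])

```text
clock: 51.12
tool_pos: [0.5306, 0.3824, 0.201]
tcp_rot: [0.405, 3.113, -0.002]
wrist_force: [0.5, 0.5, 0.9]
finger_gap: 0.471
grasp_force: 0.0
```

```bash
python3 - <<'E'
from h import *
st();c=cam('wrist');brush(c,45,75,[.486,.39],150,25,.15);brush(c,45,75,[.486,.39],190,25,.15)
plan([((.5303,.3828,.06),75.2)],40)
E
```

```text
51.12 pos [0.5306 0.3824 0.201 ] x [-0.967  0.256 -0.002] y [ 0.256  0.967 -0.001] z [ 0.002 -0.002 -1.   ] q [-0.26  0.75 -0.73  1.52  0.55  1.08  0.19] F [0.5 0.5 0.9] gap 0.4712416601634843 0.0
n 1570 c [0.4864 0.3942] yaw -15.02 L 0.1291 foot [0.4216 0.4116] grip [0.5297 0.3825] end [0.5462 0.3781]
n 1402 c [0.4869 0.394 ] yaw -14.63 L 0.1283 foot [0.4222 0.4109] grip [0.5306 0.3826] end [0.5463 0.3785]
[[[0,0,0.47],[0,0,0],40],[[0,0,0.47],[0,0.001,0],40],[[0.004,0,0.474],[0,0,0],40]]
```

Right above the green grip point. Descending and gripping.

Emit:
arm_command([
  [[0, 0, 0.5], [0, 0, 0], 40],
  [[0, 0, 0.5], [0, 0, 0], 40],
  [[0, 0, 0.5], [0, 0, 0], 40],
  [[0, 0, 0.3], [0, 0, 0], 38],
  [[0, 0, 0], [0, 0, 0], 35],
])

```text
clock: 51.8
tool_pos: [0.5296, 0.3817, 0.0194]
tcp_rot: [0.402, 3.116, -0.006]
wrist_force: [-0.2, -0.4, 1.0]
finger_gap: 0.406
grasp_force: 0.0
```

Emit:
arm_command([
  [[0, 0, 0.1], [0, 0, 0], 32],
  [[0, 0, 0.08], [0, 0, 0], 30],
  [[0, 0, 0], [0, 0, 0], 30],
])

```text
clock: 52.18
tool_pos: [0.5315, 0.3824, 0.0036]
tcp_rot: [0.403, 3.113, -0.001]
wrist_force: [-0.9, 0.1, -0.1]
finger_gap: 0.354
grasp_force: 0.0
```

```bash
python3 - <<'E'
from h import *
st()
E
```

```text
52.17 pos [0.5315 0.3824 0.0036] x [-0.967  0.254 -0.003] y [0.254 0.967 0.   ] z [ 0.003 -0.001 -1.   ] q [-0.34  0.98 -0.58  1.63  0.74  0.76  0.04] F [-0.9  0.1 -0.1] gap 0.3536794556770211 0.0
```

Emit:
arm_command([
  [[0.01, 0, 0.025], [0, 0, 0], 25],
  [[0, 0, 0], [0, 0, 0], 15],
  [[0, 0, 0], [0, 0, 0], 5],
  [[0, 0, 0], [0, 0, 0], 5],
  [[0, 0, 0], [0, 0, 0], 5],
])

```text
clock: 52.8
tool_pos: [0.5305, 0.3831, 0.0013]
tcp_rot: [0.402, 3.113, 0.0]
wrist_force: [-1.6, -0.2, 3.2]
finger_gap: 0.161
grasp_force: 60.5
```

```bash
python3 - <<'E'
from h import *
from reach import frame
from sim import *
s,R=st();p=np.array(s['tool_pos']);pot=np.array([.629,.018])
Rt,u,z=frame(-90,-10,-1);Rm=frame(-90,-50,-1)[0];G=np.array([pot[0]+.018,pot[1],.022])+.112*u+.008*z;print(G)
sim(np.array(s['joints']),[(np.r_[p[:2],.2],R,4),(np.array([.56,.25,.29]),Rm,12),(G+[0,.0,.15],Rt,9),(G,Rt,6)])
plan([(np.r_[p[:2],.2],R),((.56,.25,.29),Rm),(G+[0,0,.15],Rt)],5,ang=8)
E
```

```text
52.8 pos [0.5305 0.3831 0.0013] x [-0.967  0.254 -0.003] y [0.254 0.967 0.001] z [ 0.003 -0.    -1.   ] q [-0.34  0.99 -0.58  1.63  0.74  0.75  0.04] F [-1.6 -0.2  3.2] gap 0.1614677228478495 60.45765995979309
[ 0.647      -0.00932706  0.13090928]
q [-0.27  0.75 -0.74  1.54  0.55  1.07  0.17] step 0.31 err 0.0 deg/row 0.1
q [-0.67  0.78 -0.17  1.27  0.59  1.65 -0.94] step 0.41 err 0.0 deg/row 7.0
q [-0.58  1.01  0.09  1.42  1.03  1.69 -0.95] step 0.18 err 0.0 deg/row 4.4
q [-0.57  1.23  0.08  1.38  1.01  1.61 -1.11] step 0.17 err 0.0 deg/row 0.0
[[[0,0,-0.5],[0,0,0],5],[[0,0,-0.49],[0,0,0],5],[[0,0,-0.5],[0,0,0],5],[[-0.005,0.001,-0.497],[0,0,0],5],[[-0.06,-0.11,-0.08],[0.013,-0.017,0.036],5]]
[[[-0.07,-0.11,-0.08],[0.014,-0.017,0.037],5],[[-0.09,-0.1,-0.06],[0.013,-0.017,0.036],5],[[-0.1,-0.09,-0.06],[0.013,-0.017,0.036],5],[[-0.12,-0.08,-0.04],[0.013,-0.018,0.037],5],[[-0.12,-0.07,-0.04],[0.014,-0.017,0.036],5]]
[[[-0.14,-0.05,-0.03],[0.013,-0.017,0.036],5],[[-0.14,-0.04,-0.02],[0.013,-0.017,0.037],5],[[-0.15,-0.03,0],[0.014,-0.017,0.036],5],[[-0.14,0,0],[0.013,-0.017,0.036],5],[[-0.153,0.006,0.004],[0.013,-0.017,0.037],5]]
[[[-0.32,0.15,0.29],[0,-0.037,0],5],[[-0.29,0.14,0.32],[0,-0.037,0],5],[[-0.24,0.15,0.36],[0,-0.037,0],5],[[-0.21,0.14,0.38],[0,-0.037,0],5],[[-0.15,0.15,0.4],[0,-0.037,0],5]]
[[[-0.113,0.14,0.422],[0,-0.037,0],5]]
```

Emit:
arm_command([
  [[0, 0, -0.5], [0, 0, 0], 5],
  [[0, 0, -0.5], [0, 0, 0], 5],
  [[0, 0, -0.5], [0, 0, 0], 5],
  [[0, 0, -0.5], [0, 0, 0], 5],
  [[-0.06, -0.11, -0.08], [0.013, -0.017, 0.036], 5],
])

```text
clock: 53.42
tool_pos: [0.5349, 0.3716, 0.2125]
tcp_rot: [0.576, 3.032, -0.066]
wrist_force: [0.7, -0.1, -1.5]
finger_gap: 0.162
grasp_force: 60.0
```

Emit:
arm_command([
  [[-0.07, -0.11, -0.08], [0.014, -0.017, 0.037], 5],
  [[-0.09, -0.1, -0.06], [0.013, -0.017, 0.036], 5],
  [[-0.1, -0.09, -0.06], [0.013, -0.017, 0.036], 5],
  [[-0.12, -0.08, -0.04], [0.013, -0.018, 0.037], 5],
  [[-0.12, -0.07, -0.04], [0.014, -0.017, 0.036], 5],
])

```text
clock: 54.05
tool_pos: [0.5453, 0.31, 0.25]
tcp_rot: [1.299, 2.51, -0.41]
wrist_force: [0.8, -0.0, -1.2]
finger_gap: 0.161
grasp_force: 60.0
```

Emit:
arm_command([
  [[-0.14, -0.05, -0.03], [0.013, -0.017, 0.036], 5],
  [[-0.14, -0.04, -0.02], [0.013, -0.017, 0.037], 5],
  [[-0.15, -0.03, 0], [0.014, -0.017, 0.036], 5],
  [[-0.14, 0, 0], [0.013, -0.017, 0.036], 5],
  [[-0.153, 0.006, 0], [0.013, -0.017, 0.037], 5],
])

```text
clock: 54.68
tool_pos: [0.5592, 0.2501, 0.291]
tcp_rot: [1.819, 1.813, -0.662]
wrist_force: [0.1, 0.1, 0.1]
finger_gap: 0.161
grasp_force: 60.0
```

```bash
python3 - <<'E'
from h import *
from reach import frame
s,R=st();pot=np.array([.629,.020])
Rt,u,z=frame(-90,-10,-1);G=np.array([pot[0]+.018,pot[1],.022])+.112*u+.008*z
plan([(G+[0,0,.15],Rt)],5,ang=6)
E
```

```text
54.67 pos [0.5592 0.2501 0.291 ] x [ 0.003  0.765 -0.644] y [ 1.    -0.003  0.002] z [-0.001 -0.644 -0.765] q [-0.66  0.79 -0.18  1.25  0.58  1.67 -0.93] F [0.1 0.1 0.1] gap 0.16146698075609506 59.99853551387787
[[[-0.27,0.13,0.25],[0,-0.032,0],5],[[-0.25,0.12,0.27],[0,-0.031,0],5],[[-0.21,0.13,0.3],[0,-0.032,0],5],[[-0.19,0.13,0.31],[0,-0.032,0],5],[[-0.16,0.12,0.34],[-0.001,-0.031,-0.001],5]]
[[[-0.12,0.13,0.35],[0,-0.032,0],5],[[-0.083,0.122,0.354],[0,-0.032,0],5]]
```

Emit:
arm_command([
  [[-0.27, 0.13, 0.25], [0, -0.032, 0], 5],
  [[-0.25, 0.12, 0.27], [0, -0.031, 0], 5],
  [[-0.21, 0.13, 0.3], [0, -0.032, 0], 5],
  [[-0.19, 0.13, 0.31], [0, -0.032, 0], 5],
  [[-0.16, 0.12, 0.34], [0, -0.031, 0], 5],
])

```text
clock: 55.3
tool_pos: [0.6228, 0.0656, 0.2833]
tcp_rot: [1.479, 1.48, -1.007]
wrist_force: [0.5, 1.2, -0.6]
finger_gap: 0.167
grasp_force: 60.0
```

Emit:
arm_command([
  [[-0.12, 0.13, 0.35], [0, -0.032, 0], 5],
  [[-0.083, 0.122, 0.354], [0, -0.032, 0], 5],
  [[0, 0, 0], [0, 0, 0], 5],
  [[0, 0, 0], [0, 0, 0], 5],
])

```text
clock: 55.8
tool_pos: [0.6477, -0.0063, 0.2801]
tcp_rot: [1.338, 1.339, -1.119]
wrist_force: [0.5, 1.4, -1.5]
finger_gap: 0.162
grasp_force: 60.0
```

```bash
python3 - <<'E'
from h import *
s,R=st();z=R[:,2];u=-R[:,0];p=np.array(s['tool_pos']);foot=p-.008*z-.112*u;print('foot',foot)
for n in('scene','wrist'):
    c=cam(n);print(n,'pred foot',w2px(c,foot).round(1),'swell top',w2px(c,p-.008*z+.018*u).round(1))
    hsv=cv2.cvtColor(c['frame'],cv2.COLOR_RGB2HSV);m=((hsv[...,0]>=50)&(hsv[...,0]<=65)&(hsv[...,1]>170)&(hsv[...,2]>25)).astype(np.uint8)
    k,l,t,ce=cv2.connectedComponentsWithStats(m);uu=w2px(c,foot+.04*u)
    for i in range(1,k):
        if t[i,4]>20 and np.hypot(*(ce[i]-uu))<60: print(ce[i].round(1),t[i])
E
```

```text
55.8 pos [ 0.6477 -0.0063  0.2801] x [ 0.     0.176 -0.984] y [1.    0.001 0.001] z [ 0.001 -0.984 -0.176] q [-0.57  1.03  0.08  1.39  1.01  1.73 -0.92] F [ 0.5  1.4 -1.5] gap 0.16159935547796864 60.03353834152222
foot [0.64769996 0.0213292  0.17130369]
scene pred foot [287.5 246. ] swell top [276.6 205.6]
wrist pred foot [319.   12.1] swell top [319.6 346.8]
```

Emit:
arm_command([
  [[0.394, 0, 0.07], [0, 0, 0], 5],
  [[0.394, 0, 0.07], [0, 0, 0], 5],
  [[0.295, 0, 0.053], [0, 0, 0], 5],
  [[0.197, 0, 0.035], [0, 0, 0], 5],
  [[0, 0, 0], [0, 0, 0], 5],
])

```text
clock: 56.52
tool_pos: [0.6475, -0.0066, 0.1498]
tcp_rot: [1.337, 1.338, -1.121]
wrist_force: [0.1, 0.4, 0.8]
finger_gap: 0.162
grasp_force: 60.0
```

Emit:
arm_command([
  [[0.1, 0, 0.018], [0, 0, 0], 5],
  [[0, 0, 0], [0, 0, 0], 5],
])

```text
clock: 56.78
tool_pos: [0.6478, -0.0071, 0.1407]
tcp_rot: [1.338, 1.337, -1.12]
wrist_force: [0.5, -0.4, -0.6]
finger_gap: 0.164
grasp_force: 60.0
```

Emit:
arm_command([
  [[0.04, 0, 0.007], [0, 0, 0], 5],
  [[0, 0, 0], [0, 0, 0], 5],
])

```text
clock: 57.02
tool_pos: [0.6477, -0.0072, 0.1365]
tcp_rot: [1.338, 1.337, -1.12]
wrist_force: [-0.8, -0.1, 0.4]
finger_gap: 0.166
grasp_force: 60.0
```

Emit:
arm_command([
  [[0.03, 0, 0.005], [0, 0, 0], 5],
  [[0, 0, 0], [0, 0, 0], 5],
])

```text
clock: 57.28
tool_pos: [0.6477, -0.0072, 0.1332]
tcp_rot: [1.338, 1.337, -1.121]
wrist_force: [-0.2, -0.0, -0.8]
finger_gap: 0.161
grasp_force: 60.0
```

Emit:
arm_command([
  [[0.015, 0, 0.003], [0, 0, 0], 5],
  [[0, 0, 0], [0, 0, 0], 5],
])

```text
clock: 57.52
tool_pos: [0.6477, -0.0072, 0.1318]
tcp_rot: [1.338, 1.337, -1.12]
wrist_force: [-1.1, 0.3, -0.1]
finger_gap: 0.161
grasp_force: 60.0
```

Just above the floor now. Release with a small opening, retreat, and check.

Emit:
arm_command([
  [[0, 0, 0], [0, 0, 0], 16],
  [[0, 0, 0], [0, 0, 0], 20],
  [[0, 0, 0], [0, 0, 0], 25],
  [[0, 0, 0], [0, 0, 0], 25],
])

```text
clock: 58.02
tool_pos: [0.6478, -0.0072, 0.132]
tcp_rot: [1.338, 1.337, -1.12]
wrist_force: [1.0, 0.1, -0.2]
finger_gap: 0.294
grasp_force: 0.1
```

Emit:
arm_command([
  [[0, 0, -0.1], [0, 0, 0], 25],
  [[0, 0, -0.3], [0, 0, 0], 25],
  [[0, 0, -0.5], [0, 0, 0], 25],
  [[-0.2, 0, -0.5], [0, 0, 0], 25],
  [[-0.3, 0, -0.5], [0, 0, 0], 25],
])

```text
clock: 58.65
tool_pos: [0.647, 0.1732, 0.2141]
tcp_rot: [1.336, 1.339, -1.122]
wrist_force: [1.4, -0.6, -0.2]
finger_gap: 0.295
grasp_force: 0.0
```

Emit:
arm_command([
  [[0, 0, -0.2], [0, 0, 0], 25],
  [[0, 0, 0], [0, 0, 0], 25],
  [[0, 0, 0], [0, 0, 0], 25],
])

```text
clock: 59.02
tool_pos: [0.6474, 0.1899, 0.2173]
tcp_rot: [1.337, 1.336, -1.123]
wrist_force: [0.6, -0.5, -0.4]
finger_gap: 0.294
grasp_force: 0.0
```

```bash
python3 - <<'E'
from h import *
s,R=st();t=cam('top');sc=cam('scene');wr=cam('wrist')
for n,c in(('top',t),('scene',sc)):
    for nm,x,h in(('yel',.613,(20,28,190)),('grn',.647,(45,75,150))):
        print(n,nm,'expect foot',w2px(c,[x,.019,.02]).round(1),'rim',w2px(c,[x,.003,.114]).round(1),'swelltop',w2px(c,[x,-.0036,.147]).round(1),'tip',w2px(c,[x,-.014,.206]).round(1))
        hsv=cv2.cvtColor(c['frame'],cv2.COLOR_RGB2HSV);m=((hsv[...,0]>=h[0])&(hsv[...,0]<=h[1])&(hsv[...,1]>h[2])&(hsv[...,2]>25)).astype(np.uint8)
        k,l,st_,ce=cv2.connectedComponentsWithStats(m);u=w2px(c,[x,.005,.11])
        for i in range(1,k):
            if st_[i,4]>=8 and np.hypot(*(ce[i]-u))<35: print('   ',ce[i].round(1),st_[i])
print('rim px of pot (expected)',w2px(t,[.629,.018,.114]))
g=cv2.cvtColor(t['frame'],cv2.COLOR_RGB2GRAY);print(cv2.HoughCircles(cv2.resize(g[150:225,285:360],None,fx=4,fy=4),cv2.HOUGH_GRADIENT,1.5,60,param1=100,param2=40,minRadius=50,maxRadius=75))
def bl(fn,z,lab,a=100):
    print(lab);blob(t,fn,z,a)
bl(lambda r,g,b:(r>110)&(g<60)&(b<60),.065,'red caps');bl(lambda r,g,b:(b>r+60)&(b>90),.065,'blue')
E
```

```text
59.02 pos [0.6474 0.1899 0.2173] x [-0.     0.173 -0.985] y [ 1.    -0.001 -0.   ] z [-0.001 -0.985 -0.173] q [-0.78  1.27  0.13  0.93  0.86  1.96 -0.8 ] F [ 0.6 -0.5 -0.4] gap 0.29399108271545543 0.0
top yel expect foot [320.7 198.4] rim [326.8 192.1] swelltop [329.6 189.6] tip [334.4 184.9]
top grn expect foot [320.3 184.5] rim [326.3 177. ] swelltop [329.1 174.1] tip [333.9 168.5]
    [328.3 179.8] [326 178   5   5  12]
scene yel expect foot [298.7 269.3] rim [292.5 244.8] swelltop [289.8 235.3] tip [285.3 217.7]
    [291.6 251.3] [288 239   7  28 110]
scene grn expect foot [289.2 279. ] rim [282.4 254.7] swelltop [279.5 245.3] tip [274.6 228. ]
    [257.2 238.8] [255 237   5   4  12]
    [281.8 253.7] [276 243  12  24 113]
rim px of pot (expected) [319.81950462 185.23077824]
[[[141.75 137.25  64.25]]]
red caps
n 289 px [432.1 134.9] c [ 0.749  -0.2477] yaw -82.1 len 0.046
blue
n 276 px [343.2 125.6] c [ 0.7776 -0.0398] yaw 56.9 len 0.0447
n 2814 px [492.9 267. ] c [ 0.4357 -0.3741] yaw 9.3 len 0.2264
n 254 px [489.  232.8] c [ 0.5147 -0.369 ] yaw 19.4 len 0.0432
n 234 px [ 31.  254.6] c [0.4954 0.7163] yaw -3.5 len 0.0411
```

Both brushes stand in the pot: green scene blob spans (276–288, 243–267), as expected. The pot rim is unchanged at (320,184). One last unobstructed check of the wrench on the mat and the bystanders against the start picture.

```bash
python3 - <<'E'
from h import *
t=load('top');f=t['frame'];x0,y0=455,200
hsv=cv2.cvtColor(f,cv2.COLOR_RGB2HSV)
blue=((hsv[...,0]>105)&(hsv[...,0]<125)&(hsv[...,1]>150)).astype(np.uint8);blue[:, :460]=0;blue[:205]=0;blue[:,530:]=0
yy,xx=np.nonzero(blue);Rc=cv2.minAreaRect(np.c_[xx,yy].astype(np.float32));print('mat',Rc,px2w(t,*Rc[0],.004))
m=np.zeros(blue.shape,np.uint8);cv2.fillPoly(m,[cv2.boxPoints(Rc).astype(np.int32)],1);m=cv2.erode(m,np.ones((3,3)))&(1-blue)
k,l,s,c=cv2.connectedComponentsWithStats(m);j=1+s[1:,4].argmax();yy,xx=np.nonzero(l==j)
R2=cv2.minAreaRect(np.c_[xx,yy].astype(np.float32));print('wrench',R2,px2w(t,*R2[0],.02))
B=[px2w(t,*p,.02)[:2] for p in cv2.boxPoints(R2)];print('size',[np.hypot(*(B[i]-B[i-1])).round(4) for i in range(4)])
a=cv2.imread('pics/top0.png')[...,::-1].astype(int);d=np.abs(a-f.astype(int)).sum(2)
for n,(u,v) in dict(jr=(432,137),jg=(253,135),jb=(344,128),cup=(217,147),sp=(487,164),pal=(429,319)).items(): print(n,d[v-22:v+22,u-22:u+22].mean().round(1))
E
```

```text
mat ((492.6603088378906, 262.2417297363281), (97.88343811035156, 39.43008041381836), 79.0661849975586) [ 0.44706168 -0.39294153  0.004     ]
wrench ((498.93017578125, 259.2001037597656), (83.88609313964844, 28.538570404052734), 69.94390869140625) [ 0.45367777 -0.40353205  0.02      ]
size [np.float64(0.1997), np.float64(0.0699), np.float64(0.2004), np.float64(0.0693)]
jr 23.6
jg 22.2
jb 22.1
cup 57.3
sp 23.7
pal 28.4
```

```bash
python3 - <<'E'
from h import *
a=cv2.imread('pics/scene0.png')[...,::-1];s=load('scene')['frame']
for f in(a,s):
    h=cv2.cvtColor(f,cv2.COLOR_RGB2HSV);m=((h[...,0]>5)&(h[...,0]<14)&(h[...,1]>210)).astype(np.uint8);m[:330]=0;m[410:]=0;m[:,:310]=0;m[:,390:]=0
    yy,xx=np.nonzero(m);print(len(xx),xx.min(),xx.max(),yy.min(),yy.max())
bot_state=st()
E
```

```text
1077 328 364 344 387
1048 328 364 344 387
59.17 pos [0.6477 0.1891 0.2175] x [ 0.     0.173 -0.985] y [ 1.    -0.002 -0.   ] z [-0.002 -0.985 -0.173] q [-0.77  1.27  0.13  0.93  0.86  1.96 -0.8 ] F [ 0.4 -0.6 -0.1] gap 0.2905909174515294 0.0
```

Cup unmoved and everything in place, so I'm handing in.

```bash
python3 -c "
from rig import bot
print(bot.close_job())"
```

```text
the job is handed in; nothing more can be done
None
```

The job is handed in: the pot is clamped with the pad about 6.5 mm in, both brushes present (yellow and green) stand in it bristles up, and the wrench lies flat on its mat about 5–12 mm off centre (my measurements disagree); my first two grasps of the wrench missed and pushed it aside, and I viewed 16 pictures, over the limit of 14.

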